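# Load the pantry's winch-up hanging rack

## Robot

A 7-joint arm with a two-finger parallel gripper is mounted at the origin on the work surface. World frame = base frame: x ahead of the robot, y to its left, z up, the work surface at z = 0. Lengths are in m, angles in rad, forces in N, time in s.
With the tool pointing down it reaches from about 0.35 to 0.9 m from the base axis. Payload 8.1 kg.
Tool frame: the origin (TCP) lies midway between the tips of the shut fingers; the grasp point (between the pads) lies 19 mm behind it; z points along the fingers, y is the line along which they close (so a half turn about z gives the same grasp; the last joint's range is limited). The gripper opens to 85 mm and grips with 20 to 120 N. Pads are 22 mm wide; open, the fingers measure 114 mm over their backs; the gripper's body (76 mm by 85 mm) begins 54 mm behind the grasp point. The pads swing forward as they close: fully open they stand 13 mm farther back than shut.
Start: joints at [-1.308, 0.434, 0.025, 1.573, -0.012, 1.134, -0.075], TCP at [0.224, 0.584, 0.231] pointing down, gripper open.
Joint ranges: [-2.62, 2.62], [-0.44, 2.09], [-1.27, 1.32], [0.08, 2.57], [-1.32, 4.46], [0.12, 2], [-2.74, 2.74]. Speed limits (rad/s): [2.22, 2.22, 3.01, 3.01, 3.14, 3.14, 3.14].

## Interface

Orientations are given as a 3x3 rotation matrix whose columns are the frame's x, y, z axes.
In Python, from plant import monitor, vision, job gives the robot as it stands.
- The arm moves only by the tool move_arm, never from a script. Its argument "plan" is a list of rows, each an object with "linear": the shift along the tool's x, y, z in cm, a list of three; "yaw": the turn about the tool's z in rad. In form: [{"linear": [x, y, z], "yaw": yaw}, ...]. A call has 1 to 20 rows; each row is the pose to reach, as a shift and turn from the pose commanded when the call began, along the tool's axes at that moment; what a row does not reach only later rows make up. A row lasts 1/10 s, in which the tool goes at most 50 mm and 8.59 degrees, less where a joint would pass 70% of its speed; a pose out of reach is approached as far as the arm can. A call with a gripper value outside its range is refused whole. "hand" is the opening in per cent of the stroke, from 0 (shut) to 100 (fully open), set as the call begins (left out, the last holds). The fingers move at their own pace and stop on an object; "squeeze" is the grip in N (left out, the last holds). Time passes only in rows, so rows that repeat a pose let the fingers close. It gives the time, the measured TCP pose, the force, the opening and the grip force at its end, in the units of the state.
- monitor.state(): the state, without advancing time (a new reading comes with each control period).
- vision.get_image(name): name is "scene" or "top" or "wrist"; returns a dict with "img" (400x640x3 uint8, blue, green, red), "fx", "fy", "cx", "cy" (pixels), "R" (3x3) and "t" (3): a world point X has camera coordinates R X + t; the wrist camera has in their place "hand_eye" (4x4, takes a point from camera to tool coordinates, whose origin is the TCP and whose axes are the flange's). Camera axes: x right, y down, z forward; pixel columns grow to the right and rows downward; lengths in m; the calibration is good to about 2 mm. A picture is of the moment at which its call begins: read the wrist's pose just before it. There is no depth.
- job.job_done(): hands the job in; it is judged then, once.
The state is a dict: "time": time; "joints": joint angles; "qd": joint speeds; "tau": joint torques, N m; "ee_pos": TCP position; "orientation": TCP orientation; "wrist_force": force on the tool from outside, world axes, zero at the start; "ft_torque": the same for the moment, N m; "opening": finger opening in m; "gripper_force": force on a finger pad.
Only numpy, scipy, OpenCV 4.12 (cv2) and the standard library are available. Lean on these libraries where they do the work, as an engineer would, in place of code of your own. Each camera call takes 0.05 s, during which the arm holds its last target. There are 200 camera calls.

## Task

Flip the winch's pawl off and turn the winch knob back until the hook bar is fully down; then hang all the hoop-handled tins on its hooks, one to a hook, by turns left and right so that no side ever has two tins more than the other and the bar ends as level as their number allows. Then, with the pawl back on the teeth, wind the bar up exactly four clicks and leave it held there by the pawl, with the bottle, bowl and canister left where they stand.

Things in the scene. Friction and masses are not known exactly. Their poses are not given: they have to be found in the camera images.
- rack: the lift rack: wooden base boards 20 mm thick fixed to the worktop, carrying a 250 mm aluminium post with a pivoting hook bar, and to the right (-y) of it a ratchet winch. Origin on the worktop under the middle of the hook bar. Its x axis points away from the robot (the hooks point to its -x), y to the left along the bar, z up.
- lift (a joint): height of the hook bar above its lowest place, m. Driven by the winch: 0.0191 m per rad, so 10 mm per click.
- winch (a joint): angle of the ratchet winch, rad: 0 = bar fully down (stop at -0.05; upper stop 2.85). Turning clockwise seen from above increases it and lifts the bar. One click = 0.524 (30 degrees): the engaged pawl catches tooth k at 0.524 k and bars turning back; 4 clicks = 2.09. Friction 0.12 N m holds the empty bar; a loaded bar sinks unless the pawl holds. Winding up takes up to 0.35 N m.
- winch_grip (a point): grip point of the winch knob, on its vertical axis, 108 mm above the worktop. The knob is a black upright bar 56 mm long, 14 mm thick, from 84 to 124 mm above the worktop; at winch = 0 it lies along the rack's x axis, and turns with the winch; a white mark on top is at its +x end then. Below it a steel toothed disc 126 mm across, tooth tops 51 mm above the worktop.
- pawl (a joint): angle of the pawl, rad: about 0 (-0.1 to 0.15) = lying on the teeth, engaged; it is flipped up and over, away from the knob, to 2.35 (stop) = off, lying back. It falls by its own weight to either side of about 1.6. It turns about an axis along the rack's x axis through pawl_hinge.
- pawl_grip (a point): grip point on the pawl's black crossbar: round, 10 mm thick, parallel to the rack's x axis, 52 mm long; this point is 15 mm from its free end nearer the robot, 30 mm to the rack's -x side of the pawl arm. With the pawl at 0 it lies 40 mm to the knob's side (+y) of the hinge and 8 mm above it; it moves with the pawl.
- pawl_hinge (a point): the pawl's hinge: 75 mm above the worktop, 120 mm to the rack's -y side of the knob's axis.
- bar (a joint): lean of the hook bar about its middle, rad: 0 = level, positive = left (+y) end up. A spring of 2.1 N m/rad holds it towards level: one tin on an outer hook leans it about 0.16, two tins on one side with none on the other about 0.24.
- hook_left_outer (a point): seat of the left outer hook, 170 mm along the rack's y axis from the bar's middle: on top of an 8 mm steel prong that sticks out of the wooden bar to the rack's -x. The bar's face is 23 mm behind the seat; the prong's tip, 26 mm before it, turns up to 9 mm above it. 179 mm above the worktop when the bar is down and level.
- hook_left_inner (a point): seat of the left inner hook, 85 mm along the rack's y axis from the bar's middle: on top of an 8 mm steel prong that sticks out of the wooden bar to the rack's -x. The bar's face is 23 mm behind the seat; the prong's tip, 26 mm before it, turns up to 9 mm above it. 179 mm above the worktop when the bar is down and level.
- hook_right_inner (a point): seat of the right inner hook, -85 mm along the rack's y axis from the bar's middle: on top of an 8 mm steel prong that sticks out of the wooden bar to the rack's -x. The bar's face is 23 mm behind the seat; the prong's tip, 26 mm before it, turns up to 9 mm above it. 179 mm above the worktop when the bar is down and level.
- hook_right_outer (a point): seat of the right outer hook, -170 mm along the rack's y axis from the bar's middle: on top of an 8 mm steel prong that sticks out of the wooden bar to the rack's -x. The bar's face is 23 mm behind the seat; the prong's tip, 26 mm before it, turns up to 9 mm above it. 179 mm above the worktop when the bar is down and level.
- tin1: lidded tin with a rigid hoop, all alike, 0.2 kg (within 8 %); may be absent. Origin: centre of its underside, z up. Body 60 mm across, 55 mm tall. Hoop: uprights at y = +-26 mm and an 8 mm crossbar along y, underside at 103 mm; its window, 46 wide, 48 tall, opens along x. On it a wooden grip block 14 mm thick (x), 24 wide (y), from 111 to 151 mm.
- tin1_hoop (a point): underside of the hoop's crossbar of tin1, at its middle, 103 mm above the tin's underside: what rests on a hook's seat.
- tin2: lidded tin with a rigid hoop, all alike, 0.2 kg (within 8 %); may be absent. Origin: centre of its underside, z up. Body 60 mm across, 55 mm tall. Hoop: uprights at y = +-26 mm and an 8 mm crossbar along y, underside at 103 mm; its window, 46 wide, 48 tall, opens along x. On it a wooden grip block 14 mm thick (x), 24 wide (y), from 111 to 151 mm.
- tin2_hoop (a point): underside of the hoop's crossbar of tin2, at its middle, 103 mm above the tin's underside: what rests on a hook's seat.
- tin3: lidded tin with a rigid hoop, all alike, 0.2 kg (within 8 %); may be absent. Origin: centre of its underside, z up. Body 60 mm across, 55 mm tall. Hoop: uprights at y = +-26 mm and an 8 mm crossbar along y, underside at 103 mm; its window, 46 wide, 48 tall, opens along x. On it a wooden grip block 14 mm thick (x), 24 wide (y), from 111 to 151 mm.
- tin3_hoop (a point): underside of the hoop's crossbar of tin3, at its middle, 103 mm above the tin's underside: what rests on a hook's seat.
- tin4: lidded tin with a rigid hoop, all alike, 0.2 kg (within 8 %); may be absent. Origin: centre of its underside, z up. Body 60 mm across, 55 mm tall. Hoop: uprights at y = +-26 mm and an 8 mm crossbar along y, underside at 103 mm; its window, 46 wide, 48 tall, opens along x. On it a wooden grip block 14 mm thick (x), 24 wide (y), from 111 to 151 mm.
- tin4_hoop (a point): underside of the hoop's crossbar of tin4, at its middle, 103 mm above the tin's underside: what rests on a hook's seat.
- oil_bottle: green glass oil bottle with a brass cap, 66 mm across, 210 mm tall, standing; bystander. Origin at the centre of its underside.
- wood_bowl: dark wooden bowl, 120 mm across, 47 mm high; bystander. Origin at the centre of its underside.
- canister: square clear food canister with a white lid, 84 mm wide, 134 mm tall; bystander. Origin at the centre of its underside.

How it is judged:
By the outcome, as a careful person would: the job done as asked, in the order asked, and still so for the second after the job is handed in, with the robot touching nothing.
Of tin1, tin2, tin3, tin4 only 2 to 4 are there at a start; the rules pass over those that are not, and their reading is None.
At some moment in a run one of tin1, tin2, tin3, tin4 may be knocked a few centimetres aside while the robot is not near it.
Once in a run the grip may slacken for a moment while it holds something.
It also fails if it takes over 210 s, if anything falls off the work surface, if the arm or the gripper's body presses on something with over 40 N, if the wrist force passes 120 N, or if a joint passes its speed limit or range.

## Working session

There is one attempt and no reset: what is moved stays moved. The work goes in short steps, Python scripts to look and compute and a tool call to move; the robot and the scene stay as the last step left them, time stands still between calls to the robot, and variables do not carry over. Pictures are saved under pics/ and viewed, at most 14 in all, crops included, and the job is handed in when it is done.

Besides the shell and the picture viewer there is one more tool, called after ">>>" as name([rows], argument=value, ...), one row to a line, values as JSON. move_arm: Moves the arm, as the interface text tells. Its arguments: {"type":"object","properties":{"plan":{"type":"array","items":{"type":"object","properties":{"linear":{"type":"array","items":{"type":"number"}},"yaw":{"type":"number"}}}},"hand":{"type":"number"},"squeeze":{"type":"number"}},"required":["plan"]}

```bash
ls; mkdir -p pics; python3 - <<'E'
from plant import monitor, vision
import cv2,numpy as np
s=monitor.state();print(s['time'],s['ee_pos'],np.round(s['orientation'],3).tolist(),s['opening'])
for n in('scene','top'):
    d=vision.get_image(n);cv2.imwrite(f'pics/{n}0.png',d['img'])
    print(n,d['fx'],d['fy'],d['cx'],d['cy'],np.round(d['R'],4).tolist(),np.round(d['t'],4).tolist())
E
```

```text
pics
0.0 [0.22344353 0.58315244 0.23052334] [[-0.934, 0.358, -0.0], [0.358, 0.934, -0.002], [-0.0, -0.002, -1.0]] 0.08495027833966448
scene 422.35039677261796 422.35039677261796 321.5545408598694 197.08761354576737 [[0.1321, 0.9911, 0.0164], [0.5793, -0.0638, -0.8126], [-0.8044, 0.1168, -0.5825]] [-0.1765, -0.2194, 1.673]
top 418.7007671000288 418.7007671000288 311.60266060537606 207.62771003882702 [[-0.0184, -0.9998, 0.0062], [-0.9991, 0.0181, -0.0395], [0.0394, -0.0069, -0.9992]] [0.0939, 0.5782, 1.3063]
```

View pics/scene0.png

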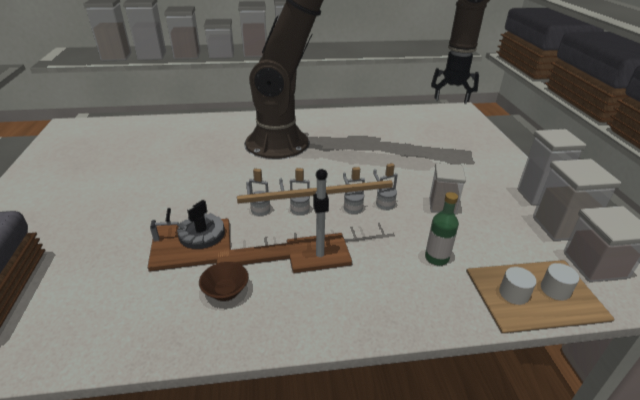

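View pics/top0.png

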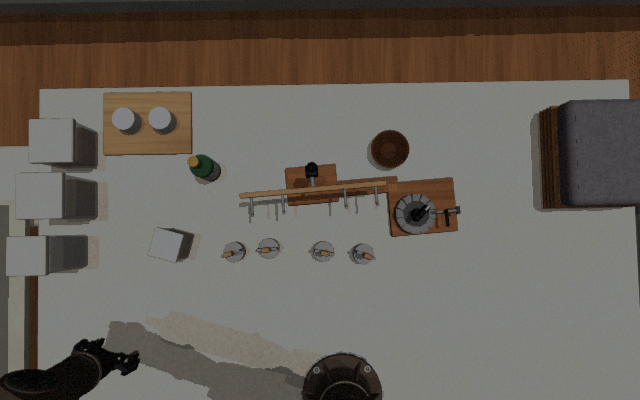

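The scene shows four tins in a row in front of the raised bar (top image px about (234,252), (268,249), (323,251), (363,253)). The winch is at px (416,214) and the pawl crossbar at px (447,215). The bottle, bowl and canister stand clear of these. Next I'll enlarge the top view.

```bash
cat > h.py <<'E'
import numpy as np,cv2
from plant import monitor,vision
def cam(n):
    d=vision.get_image(n); d['K']=np.array([[d['fx'],0,d['cx']],[0,d['fy'],d['cy']],[0,0,1]]); return d
def wcam():
    s=monitor.state(); d=cam('wrist'); H=np.array(d['hand_eye']); T=np.eye(4); T[:3,:3]=s['orientation']; T[:3,3]=s['ee_pos']
    M=np.linalg.inv(T@H); d['R']=M[:3,:3]; d['t']=M[:3,3]; return d
def px(d,X):
    c=np.array(d['R'])@np.array(X,float)+d['t']; return (d['K']@c/c[2])[:2]
def at(d,u,v,z):
    R=np.array(d['R']);r=R.T@np.linalg.inv(d['K'])@[u,v,1];o=-R.T@d['t'];return o+r*(z-o[2])/r[2]
def crop(d,x0,y0,x1,y1,k,f):
    cv2.imwrite(f,cv2.resize(d['img'][y0:y1,x0:x1],None,fx=k,fy=k,interpolation=cv2.INTER_CUBIC))
E
python3 - <<'E'
from h import *
d=cam('top'); a=cv2.resize(d['img'][150:270,225:465],None,fx=3.3,fy=3.3,interpolation=cv2.INTER_CUBIC)
cv2.imwrite('pics/a.png',a[:, :800])
# base board corners of winch (z=.02), tins block tops
for n,u,v,z in [('tinA',234,252,.055),('tinB',268,249,.055),('tinC',323,251,.055),('tinD',363,253,.055),('knob',419,213,.124),('c1',387,181,.02),('c2',454,178,.02),('c3',458,233,.02),('c4',391,236,.02)]: print(n,at(d,u,v,z).round(4))
E
```

```text
tinA [0.4481 0.3209 0.055 ]
tinB [0.4552 0.2179 0.055 ]
tinC [0.446  0.0515 0.055 ]
tinD [ 0.4377 -0.0696  0.055 ]
knob [ 0.5543 -0.2248  0.124 ]
c1 [ 0.6588 -0.1546  0.02  ]
c2 [ 0.6645 -0.3655  0.02  ]
c3 [ 0.4919 -0.3725  0.02  ]
c4 [ 0.4864 -0.1627  0.02  ]
```

View pics/a.png

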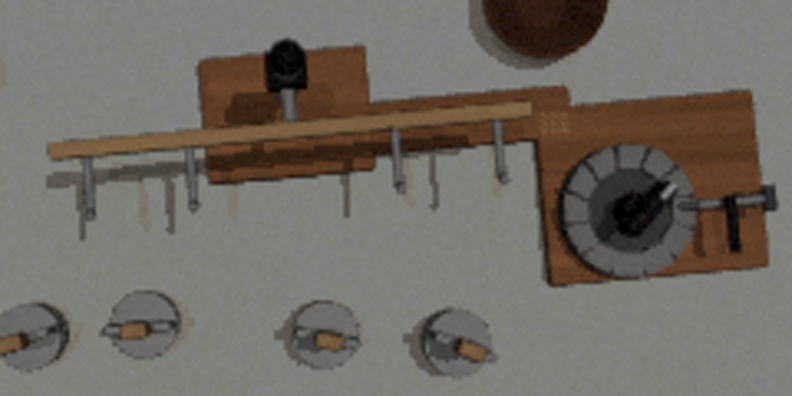

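```bash
cat >> h.py <<'E'
def go(*ts):
    """targets (x,y,z,ang) ang = world angle of tool x axis (rad); prints shift in tool axes cm & yaw from now"""
    s=monitor.state(); R=np.array(s['orientation']); p=np.array(s['ee_pos']); a=np.arctan2(R[1,0],R[0,0])
    print('t',round(s['time'],1),'p',p.round(4),'ang',round(a,3),'j',np.round(s['joints'],2),'open',round(s['opening'],4))
    for x,y,z,g in ts:
        w=-((g-a+np.pi)%(2*np.pi)-np.pi)
        print('  ->',(R.T@(np.array([x,y,z])-p)*100).round(2),'yaw',round(w,3))
E
python3 - <<'E'
from h import *
print(np.round(wcam()['hand_eye'],3))
go((.42,.05,.33,1.64+np.pi/2-.0),(.50,-.27,.33,1.64+np.pi/2-3.1416+1.5708))
from h import *
d=cam('top')
P=lambda cx,cy,z:at(d,225+cx/3.3,150+cy/3.3,z)
c=np.array([P(536,105,.02),P(752,90,.02),P(767,264,.02),P(553,284,.02)]);print(c.round(4))
for n,a in(('disc',P(628,210,.046)),('hinge',P(770,197,.075)),('xbar',P(735,222,.085)),('mark',P(668,188,.124)),('knob',P(640,207,.124))):print(n,a.round(4))
E
```

```text
[[-0.    -0.957 -0.291  0.076]
 [ 1.    -0.    -0.    -0.001]
 [ 0.    -0.291  0.957 -0.141]
 [ 0.     0.     0.     1.   ]]
t 0.2 p [0.2235 0.5834 0.2308] ang 2.776 j [-1.31  0.43  0.03  1.57 -0.01  1.13 -0.08] open 0.0855
  -> [-37.43 -42.78  -9.87] yaw -0.435
  -> [-56.35 -69.8   -9.85] yaw 1.136
[[ 0.6562 -0.1559  0.02  ]
 [ 0.6669 -0.362   0.02  ]
 [ 0.5013 -0.371   0.02  ]
 [ 0.4861 -0.1676  0.02  ]]
disc [ 0.5543 -0.234   0.046 ]
hinge [ 0.5631 -0.3562  0.075 ]
xbar [ 0.5409 -0.3203  0.085 ]
mark [ 0.5712 -0.2496  0.124 ]
knob [ 0.5551 -0.2247  0.124 ]
```

>>> move_arm([
  {"linear": [-3,-4,-2],"yaw": -0.05},
  {"linear": [-7,-8,-5],"yaw": -0.1},
  {"linear": [-11,-12,-8],"yaw": -0.15},
  {"linear": [-14.5,-16.5,-9.9],"yaw": -0.2},
  {"linear": [-18,-21,-9.9],"yaw": -0.25},
  {"linear": [-21.5,-25,-9.9],"yaw": -0.3},
  {"linear": [-25,-29,-9.9],"yaw": -0.35},
  {"linear": [-28.5,-33,-9.9],"yaw": -0.4},
  {"linear": [-32,-37,-9.9],"yaw": -0.437},
  {"linear": [-35.5,-41,-9.9],"yaw": -0.437},
  {"linear": [-38.5,-45,-9.9],"yaw": -0.437},
  {"linear": [-41.5,-49,-9.9],"yaw": -0.437},
  {"linear": [-44.5,-53,-9.9],"yaw": -0.437},
  {"linear": [-47.5,-57,-9.9],"yaw": -0.437},
  {"linear": [-50.5,-61,-9.9],"yaw": -0.437},
  {"linear": [-53,-65,-9.9],"yaw": -0.437},
  {"linear": [-55,-68,-9.9],"yaw": -0.437},
  {"linear": [-56.3,-69.8,-9.9],"yaw": -0.437},
  {"linear": [-56.3,-69.8,-9.9],"yaw": -0.437},
  {"linear": [-56.3,-69.8,-9.9],"yaw": -0.437},
], hand=40)

```text
time: 2.25
ee_pos: [0.499, -0.2729, 0.3299]
orientation: [[-0.998, -0.066, -0.001], [-0.066, 0.998, -0.002], [0.001, -0.002, -1.0]]
wrist_force: [0.9, 0.5, -0.4]
opening: 0.0344
gripper_force: 0.0
```

```bash
python3 - <<'E'
from h import *
go()
d=wcam();cv2.imwrite('pics/w1.png',d['img'])
print(d['fx'],d['cx'],d['R'].round(4).tolist(),d['t'].round(4).tolist())
for X in [(.5299,-.316,.083),(.5627,-.3537,.075),(.554,-.234,.124)]: print(px(d,X).round(0))
E
```

```text
t 2.2 p [ 0.499  -0.2729  0.3299] ang -3.075 j [-0.12  0.31  0.71  1.6  -0.21  1.31  2.26] open 0.0344
281.0823176484226 313.0085290793975 [[-0.0658, 0.9978, -0.0014], [0.9551, 0.0634, 0.2895], [0.289, 0.0178, -0.9572]] [0.3059, -0.5231, 0.333]
[282. 188.]
[256. 206.]
[340. 218.]
```

View pics/w1.png

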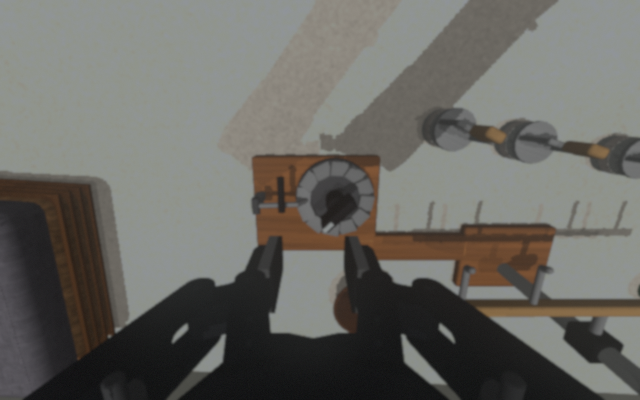

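Wrist view: the winch disc is at px (336,197), the pawl crossbar at (281,178 to 212) and the hinge at (256,203). These agree with my projected estimates to about 2 mm.

```bash
python3 - <<'E'
from h import *
go((.530,-.316,.10,-3.07),(.530,-.316,.064,-3.07))
d=wcam()
print(px(d,(.554,-.234,.046)),[at(d,u,v,z).round(4).tolist() for u,v,z in((336,197,.048),(256,203,.075),(281,188,.083))])
E
```

```text
t 2.3 p [ 0.4992 -0.2708  0.3299] ang -3.073 j [-0.12  0.31  0.71  1.6  -0.21  1.31  2.26] open 0.0339
  -> [-2.79 -4.71 22.99] yaw -0.003
  -> [-2.79 -4.71 26.59] yaw -0.003
[333.97402554 199.78934023] [[0.5486, -0.2314, 0.048], [0.5579, -0.3515, 0.075], [0.5302, -0.3146, 0.083]]
```

>>> move_arm([
  {"linear": [-1,-1.5,3],"yaw": 0},
  {"linear": [-2,-3,7],"yaw": 0},
  {"linear": [-2.8,-4.6,11],"yaw": 0},
  {"linear": [-2.8,-4.6,15],"yaw": 0},
  {"linear": [-2.8,-4.6,19],"yaw": 0},
  {"linear": [-2.8,-4.6,22],"yaw": 0},
  {"linear": [-2.8,-4.6,24],"yaw": 0},
  {"linear": [-2.8,-4.6,25.5],"yaw": 0},
  {"linear": [-2.8,-4.6,26.5],"yaw": 0},
  {"linear": [-2.8,-4.6,26.6],"yaw": 0},
  {"linear": [-2.8,-4.6,26.6],"yaw": 0},
])

```text
time: 3.45
ee_pos: [0.5313, -0.3134, 0.065]
orientation: [[-0.997, -0.071, 0.001], [-0.071, 0.997, -0.0], [-0.001, -0.0, -1.0]]
wrist_force: [0.1, -0.3, 0.2]
opening: 0.0341
gripper_force: 0.0
```

>>> move_arm([
  {"linear": [0,0,0],"yaw": 0},
  {"linear": [0,0,0],"yaw": 0},
  {"linear": [0,0,0],"yaw": 0},
  {"linear": [0,0,0],"yaw": 0},
  {"linear": [0,0,0],"yaw": 0},
  {"linear": [0,0,0],"yaw": 0},
], hand=0, squeeze=25)

```text
time: 4.05
ee_pos: [0.5318, -0.3178, 0.0659]
orientation: [[-0.998, -0.069, 0.004], [-0.069, 0.998, -0.007], [-0.003, -0.007, -1.0]]
wrist_force: [2.4, -11.4, -5.8]
opening: 0.0085
gripper_force: 25.5
```

>>> move_arm([
  {"linear": [0,-0.4,-0.3],"yaw": 0},
  {"linear": [0,-0.55,-0.6],"yaw": 0},
  {"linear": [0,-0.8,-1.15],"yaw": 0},
  {"linear": [0,-1.15,-1.65],"yaw": 0},
  {"linear": [0,-1.55,-2.12],"yaw": 0},
  {"linear": [0,-2.0,-2.5],"yaw": 0},
  {"linear": [0,-2.54,-2.83],"yaw": 0},
  {"linear": [0,-3.1,-3.05],"yaw": 0},
  {"linear": [0,-3.7,-3.22],"yaw": 0},
  {"linear": [0,-4.3,-3.27],"yaw": 0},
  {"linear": [0,-4.9,-3.25],"yaw": 0},
  {"linear": [0,-5.5,-3.12],"yaw": 0},
  {"linear": [0,-6.1,-2.92],"yaw": 0},
  {"linear": [0,-6.6,-2.6],"yaw": 0},
  {"linear": [0,-7.1,-2.25],"yaw": 0},
  {"linear": [0,-7.5,-1.85],"yaw": 0},
  {"linear": [0,-7.6,-1.7],"yaw": 0},
  {"linear": [0,-7.6,-1.7],"yaw": 0},
])

```text
time: 5.85
ee_pos: [0.5363, -0.3899, 0.0811]
orientation: [[-0.997, -0.071, 0.0], [-0.071, 0.997, -0.001], [-0.0, -0.001, -1.0]]
wrist_force: [3.8, 0.1, 1.1]
opening: 0.0087
gripper_force: 25.0
```

>>> move_arm([
  {"linear": [0,0,0],"yaw": 0},
  {"linear": [0,0,0],"yaw": 0},
  {"linear": [0,0,0],"yaw": 0},
  {"linear": [0,0,-2],"yaw": 0},
  {"linear": [0,0,-5],"yaw": 0},
  {"linear": [0,0,-9],"yaw": 0},
  {"linear": [0,2,-13],"yaw": 0},
  {"linear": [0,5,-16],"yaw": 0},
  {"linear": [0,8,-19],"yaw": 0},
  {"linear": [0,10,-21],"yaw": 0},
  {"linear": [0,10,-21],"yaw": 0},
  {"linear": [0,10,-21],"yaw": 0},
], hand=40)

```text
time: 7.05
ee_pos: [0.5289, -0.2895, 0.2913]
orientation: [[-0.997, -0.072, 0.0], [-0.072, 0.997, -0.0], [-0.0, -0.0, -1.0]]
wrist_force: [-0.5, -0.3, -0.2]
opening: 0.0342
gripper_force: 0.0
```

```bash
python3 - <<'E'
from h import *
d=wcam();crop(d,200,120,560,345,2.2,'pics/w2.png')
print([px(d,X).round(0) for X in [(.554,-.234,.124),(.554,-.234,.046),(.5627,-.3537,.075)]])
ax=(.552,-.232)
th=1.05;g=np.pi+.07-th   # tool x ang with closing perpendicular to knob bar
for gg in(g,): go((*ax,.14,gg),(*ax,.089,gg),(*ax,.089,np.pi+.07))
E
```

```text
[array([359., 206.]), array([351., 189.]), array([263., 195.])]
t 7.1 p [ 0.5285 -0.29    0.2906] ang -3.071 j [-0.06  0.4   0.69  1.58 -0.26  1.26  2.31] open 0.0342
  -> [-2.77  5.62 15.06] yaw 1.051
  -> [-2.78  5.62 20.16] yaw 1.051
  -> [-2.78  5.62 20.16] yaw 0.001
```

View pics/w2.png

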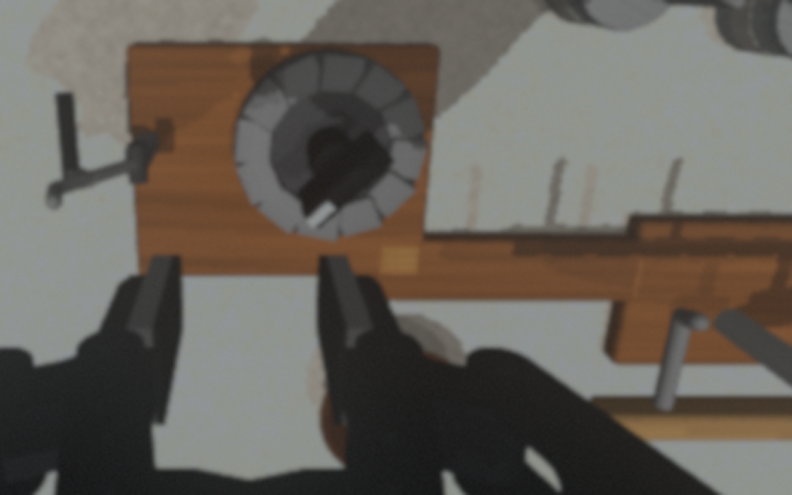

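The pawl now lies back, off (crop px (55,190)). The white end of the knob is at crop px (318,215) and its other end at about (381,146).

```bash
python3 - <<'E'
from h import *
d=wcam()
P=lambda x,y:at(d,200+x/2.2,120+y/2.2,.124)[:2]
q=[P(300,190),P(331,225),P(392,160),P(367,130)]
m=(q[0]+q[1])/2;e=(q[2]+q[3])/2;v=m-e
print(np.array(q).round(4),(m+e)/2,np.hypot(*v),np.hypot(*(q[0]-q[1])), -np.arctan2(v[1],v[0])+.072)
E
```

```text
[[ 0.555  -0.2613]
 [ 0.5735 -0.2429]
 [ 0.5354 -0.2154]
 [ 0.5205 -0.2303]] [ 0.54608019 -0.23747146] 0.04663440901847803 0.02604772302308055 0.750514957426719
```

>>> move_arm([
  {"linear": [-0.5,1,1],"yaw": 0.1},
  {"linear": [-1,2,3],"yaw": 0.24},
  {"linear": [-1.8,3.5,5],"yaw": 0.38},
  {"linear": [-2.7,5.3,8],"yaw": 0.52},
  {"linear": [-2.7,5.3,11],"yaw": 0.66},
  {"linear": [-2.7,5.3,13],"yaw": 0.76},
  {"linear": [-2.7,5.3,14.5],"yaw": 0.8},
  {"linear": [-2.7,5.3,16],"yaw": 0.8},
  {"linear": [-2.7,5.3,18],"yaw": 0.8},
  {"linear": [-2.7,5.3,19.5],"yaw": 0.8},
  {"linear": [-2.7,5.3,20.2],"yaw": 0.8},
  {"linear": [-2.7,5.3,20.2],"yaw": 0.8},
  {"linear": [-2.7,5.3,20.2],"yaw": 0.8},
])

```text
time: 8.45
ee_pos: [0.5526, -0.2352, 0.0899]
orientation: [[-0.746, 0.666, 0.001], [0.666, 0.746, -0.0], [-0.001, 0.0, -1.0]]
wrist_force: [0.4, -0.3, 1.0]
opening: 0.0342
gripper_force: 0.0
```

>>> move_arm([
  {"linear": [0,0,0],"yaw": 0},
  {"linear": [0,0,0],"yaw": 0},
  {"linear": [0,0,0],"yaw": 0},
  {"linear": [0,0,0],"yaw": 0},
  {"linear": [0,0,0],"yaw": 0},
  {"linear": [0,0,0],"yaw": 0},
], hand=0, squeeze=30)

```text
time: 9.05
ee_pos: [0.5538, -0.2339, 0.0903]
orientation: [[-0.747, 0.665, 0.003], [0.665, 0.747, 0.001], [-0.002, 0.002, -1.0]]
wrist_force: [1.7, 4.3, 6.1]
opening: 0.0139
gripper_force: 33.2
```

```bash
python3 - <<'E'
from h import *
go((.552,-.235,.089,np.pi+.07))
s=monitor.state();print(s['wrist_force'],s['ft_torque'],s['gripper_force'])
E
```

```text
t 9.1 p [ 0.5538 -0.2339  0.0903] ang 2.414 j [-0.18  0.64  0.75  1.83 -0.56  0.89  1.67] open 0.0139
  -> [ 0.06 -0.2   0.13] yaw -0.797
[1.70434554 4.27026453 6.13635429] [ 0.72661295 -0.36880435 -0.01955168] 33.240206837654114
```

>>> move_arm([
  {"linear": [0,0,0],"yaw": -0.06},
  {"linear": [0,0,0],"yaw": -0.14},
  {"linear": [0,0,0],"yaw": -0.22},
  {"linear": [0,0,0],"yaw": -0.3},
  {"linear": [0,0,0],"yaw": -0.38},
  {"linear": [0,0,0],"yaw": -0.46},
  {"linear": [0,0,0],"yaw": -0.54},
  {"linear": [0,0,0],"yaw": -0.62},
  {"linear": [0,0,0],"yaw": -0.7},
  {"linear": [0,0,0],"yaw": -0.76},
  {"linear": [0,0,0],"yaw": -0.82},
  {"linear": [0,0,0],"yaw": -0.86},
  {"linear": [0,0,0],"yaw": -0.86},
  {"linear": [0,0,0],"yaw": -0.86},
])

```text
time: 10.45
ee_pos: [0.5533, -0.2356, 0.0903]
orientation: [[-0.992, -0.129, 0.003], [-0.129, 0.992, -0.001], [-0.003, -0.001, -1.0]]
wrist_force: [2.6, 0.3, 6.3]
opening: 0.0131
gripper_force: 33.9
```

```bash
python3 - <<'E'
from h import *
go()
s=monitor.state();print(s['wrist_force'],s['ft_torque'],s['gripper_force'])
E
```

```text
t 10.4 p [ 0.5533 -0.2356  0.0903] ang -3.013 j [-0.03  0.58  0.51  1.82 -0.37  0.83  2.36] open 0.0131
[2.5551518  0.32743902 6.3406758 ] [-0.18490316 -0.50714139 -0.5498914 ] 33.912203907966614
```

>>> move_arm([
  {"linear": [0,0,0],"yaw": 0.03},
  {"linear": [0,0,0],"yaw": 0.03},
  {"linear": [0,0,0],"yaw": 0.03},
  {"linear": [0,0,-2],"yaw": 0.03},
  {"linear": [0,0,-6],"yaw": 0.057},
  {"linear": [0,0,-10],"yaw": 0.057},
  {"linear": [0,1,-14],"yaw": 0.057},
  {"linear": [1,4,-18],"yaw": 0.057},
  {"linear": [2,8,-22],"yaw": 0.057},
  {"linear": [3,12,-25],"yaw": 0.057},
  {"linear": [4,16,-28],"yaw": 0.057},
  {"linear": [5,20,-29],"yaw": 0.057},
  {"linear": [5,24,-29],"yaw": 0.057},
  {"linear": [5,28,-29],"yaw": 0.057},
  {"linear": [5,31,-29],"yaw": 0.057},
  {"linear": [5,33,-29],"yaw": 0.057},
  {"linear": [5,33,-29],"yaw": 0.057},
  {"linear": [5,33,-29],"yaw": 0.057},
], hand=60)

```text
time: 12.25
ee_pos: [0.4594, 0.0855, 0.3791]
orientation: [[-0.997, -0.075, -0.001], [-0.074, 0.997, -0.001], [0.001, -0.001, -1.0]]
wrist_force: [-0.3, -1.3, 1.1]
opening: 0.051
gripper_force: 0.0
```

```bash
python3 - <<'E'
from h import *
go()
d=wcam();cv2.imwrite('pics/w3r.png',d['img']);np.savez('w3.npz',K=d['K'],R=d['R'],t=d['t']);crop(d,90,60,550,310,1.73,'pics/w3.png')
E
```

```text
t 12.2 p [0.4594 0.0855 0.3791] ang -3.067 j [-0.72  0.06  0.45  1.71 -0.03  1.37  1.39] open 0.051
```

View pics/w3.png

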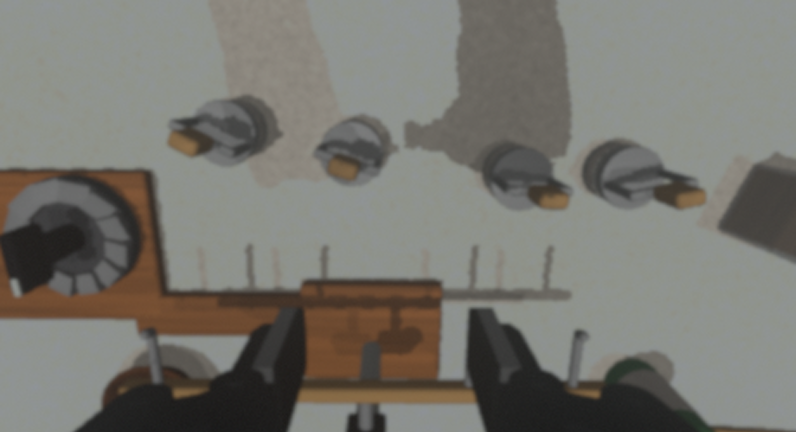

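```bash
python3 - <<'E'
from h import *
f=np.load('w3.npz');d={k:f[k] for k in f}
P=lambda x,y,z:at(d,90+x/1.73,60+y/1.73,z)[:2].round(4)
for n,b,l in(('D',(190,141),(229,131)),('C',(345,167),(352,152)),('B',(549,197),(521,177)),('A',(686,195),(627,175))):
    print(n,'block',P(*b,.131),'lid',P(*l,.055))
tr,tl=P(152,331,.187),P(580,332,.187);print('tips',tr,tl,np.hypot(*(tl-tr)),-np.arctan2(*(tl-tr)))
print('base',P(158,386,.178),P(573,386,.178))
t=cam('top');crop(t,225,150,465,270,3.3,'pics/t2.png')
E
```

```text
D block [ 0.4338 -0.0714] lid [ 0.4315 -0.0641]
C block [0.4452 0.0514] lid [0.4425 0.0518]
B block [0.4573 0.2184] lid [0.4542 0.2153]
A block [0.4474 0.3293] lid [0.4448 0.3166]
tips [ 0.5718 -0.0844] [0.5485 0.2399] 0.3251359408001521 0.0717238118632381
base [ 0.6263 -0.0872] [0.6014 0.2477]
```

View pics/t2.png

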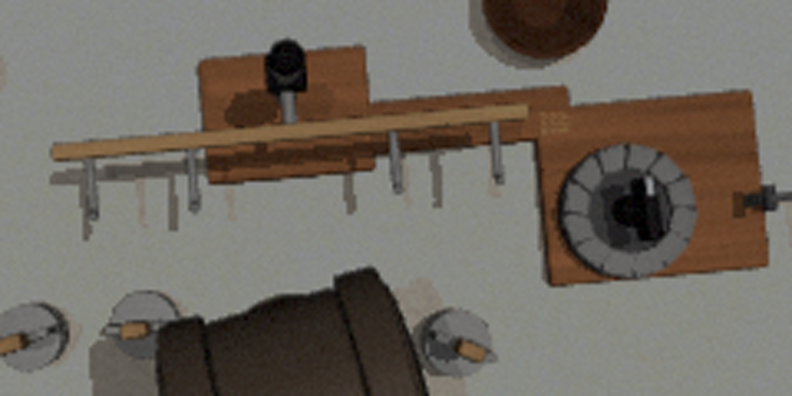

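Top view: the bar is down, the knob lies along x with its mark at crop px (650,180), and the hook tips are at crop px (95,215), (195,207), (398,188) and (498,180).

```bash
python3 - <<'E'
from h import *
import scipy.optimize as so
t=cam('top');f=np.load('w3.npz');w={k:f[k] for k in f}
P=lambda x,y,z:at(t,225+x/3.3,150+y/3.3,z)[:2].round(4)
for z in(.187,.17):
  q=[P(95,215,z),P(195,207,z),P(398,188,z),P(498,180,z)];print(z,q,np.hypot(*(q[3]-q[0])))
print('mark',P(650,180,.124))
def tri(a,b):
    g=lambda X:np.r_[px(t,X)-[225+a[0]/3.3,150+a[1]/3.3],px(w,X)-[90+b[0]/1.73,60+b[1]/1.73]]
    r=so.least_squares(g,[.5,.1,.1]);return r.x.round(4),r.fun.round(1)
print(tri((95,215),(580,332)),tri((498,180),(152,331)))
print('blocks',tri((10,344),(686,195)),tri((134,331),(549,197)),tri((472,351),(190,141)))
E
```

```text
0.187 [array([0.5553, 0.2423]), array([0.5604, 0.1597]), array([ 0.573 , -0.0082]), array([ 0.5782, -0.0911])] 0.33418553230204323
0.17 [array([0.5557, 0.2445]), array([0.5609, 0.1607]), array([ 0.5737, -0.0097]), array([ 0.5789, -0.0938])] 0.3390945738286002
mark [ 0.5785 -0.2341]
(array([0.5546, 0.2452, 0.1753]), array([-0.5,  0.4, -0.3,  0.1])) (array([ 0.5798, -0.0919,  0.1725]), array([-0.6, -0.3, -0.3, -0.2]))
blocks (array([0.4461, 0.3231, 0.1406]), array([-0.2,  0.5, -0.1,  0.2])) (array([0.4564, 0.2167, 0.1359]), array([ 0., -0.,  0., -0.])) (array([ 0.4342, -0.0737,  0.1257]), array([-0.4, -0.5, -0.2, -0.2]))
```

```bash
cat >> h.py <<'E'
from scipy.optimize import minimize
def block(d,x,y,yaw=0,r=45,k=4):
    """fit grip block (14x24, z .111-.151) pose to the brown pixels near the guess"""
    u,v=px(d,(x,y,.131)).astype(int); u0,v0=max(u-r,0),max(v-r,0)
    im=cv2.resize(d['img'][v0:v+r,u0:u+r],None,fx=k,fy=k,interpolation=cv2.INTER_LINEAR)
    m=cv2.medianBlur(((im[...,2].astype(int)-im[...,0])>28).astype(np.uint8),5)
    n,lab,st,ce=cv2.connectedComponentsWithStats(m)
    c=[i for i in range(1,n) if st[i,4]>150]
    if not c: return None
    i=min(c,key=lambda i:np.hypot(*(ce[i]/k+[u0,v0]-px(d,(x,y,.131)))))
    m=(lab==i).astype(np.uint8)
    def cost(p):
        R=np.array([[np.cos(p[2]),-np.sin(p[2])],[np.sin(p[2]),np.cos(p[2])]])
        q=[((px(d,[*(R@[a,b]+np.array(p[:2])/100),z])-[u0,v0]+.5)*k-.5) for a in(-.007,.007) for b in(-.012,.012) for z in(.111,.151)]
        h=cv2.convexHull((np.array(q)*16).astype(np.int32)); o=np.zeros_like(m); cv2.fillConvexPoly(o,h,1,shift=4)
        return 1-(o&m).sum()/max((o|m).sum(),1)
    rs=[minimize(cost,[x*100,y*100,g],method='Nelder-Mead',options=dict(initial_simplex=np.array([x*100,y*100,g])+[[0,0,0],[1,0,0],[0,1,0],[0,0,.3]])) for g in(yaw-.4,yaw,yaw+.4)]
    b=min(rs,key=lambda q:q.fun); return np.round([b.x[0]/100,b.x[1]/100,b.x[2],1-b.fun],4)
E
python3 - <<'E'
from h import *
f=np.load('w3.npz');w={k:f[k] for k in f};w['img']=cv2.imread('pics/w3r.png')
for g in[(.446,.323),(.456,.217),(.445,.051),(.434,-.073)]:print(block(w,*g))
b=block(w,.456,.217)
go((b[0],b[1],.25,np.pi+b[2]))
E
```

```text
[ 0.4475  0.3248 -0.1643  0.3591]
[ 0.4578  0.2192 -0.3371  0.4186]
[ 0.4446  0.0514 -0.5038  0.5074]
[ 0.4348 -0.0744  0.053   0.425 ]
t 12.4 p [0.4597 0.0845 0.3793] ang -3.07 j [-0.71  0.06  0.45  1.71 -0.03  1.37  1.39] open 0.0517
  -> [-0.79 13.45 12.92] yaw 0.409
```

>>> move_arm([
  {"linear": [-0.3,2,1],"yaw": 0},
  {"linear": [-0.5,5,4],"yaw": 0},
  {"linear": [-0.5,8,7],"yaw": 0},
  {"linear": [-0.5,11,10],"yaw": 0},
  {"linear": [-0.5,13,12],"yaw": 0},
  {"linear": [-0.5,13.4,12.9],"yaw": 0},
  {"linear": [-0.5,13.4,12.9],"yaw": 0},
  {"linear": [-0.5,13.4,12.9],"yaw": 0},
])

```text
time: 13.2
ee_pos: [0.4555, 0.2183, 0.2512]
orientation: [[-0.997, -0.072, 0.001], [-0.072, 0.997, -0.0], [-0.001, -0.0, -1.0]]
wrist_force: [-0.1, 0.8, -0.3]
opening: 0.0512
gripper_force: 0.0
```

```bash
python3 - <<'E'
from h import *
d=wcam();u,v=px(d,(.457,.218,.131)).astype(int);print(u,v,block(d,.457,.218))
crop(d,u-100,v-75,u+100,v+75,4,'pics/b1.png')
im=d['img'];print([im[v+dy,u+dx].tolist() for dy in(-15,-8,0,8,15) for dx in(-10,0,10)])
E
```

```text
312 195 [ 0.455   0.2176 -0.0854  0.1362]
[[102, 102, 101], [103, 104, 103], [109, 109, 108], [46, 54, 61], [44, 53, 60], [46, 54, 60], [49, 63, 74], [49, 64, 74], [49, 62, 73], [62, 86, 106], [56, 78, 94], [55, 70, 82], [133, 141, 138], [134, 142, 138], [139, 142, 138]]
```

View pics/b1.png

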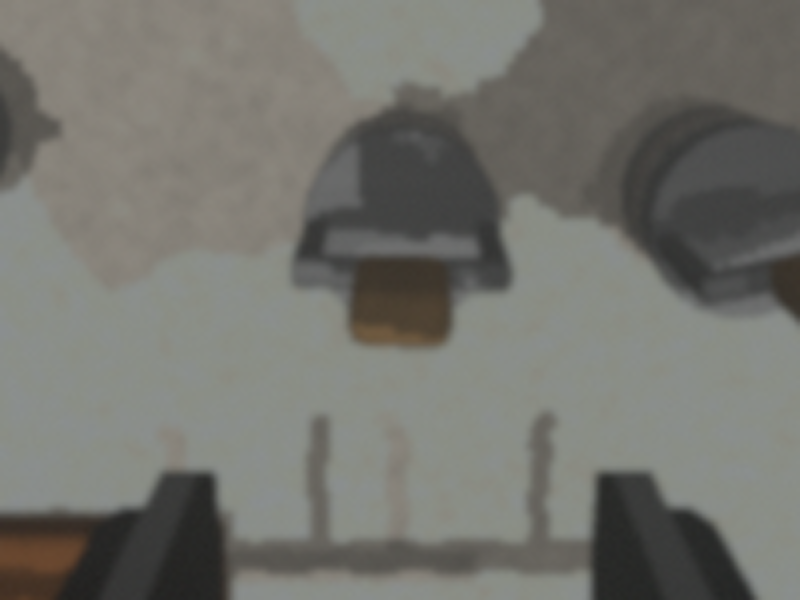

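The block is at crop px (400,300) with its hoop parallel to the tool's y axis. My colour threshold missed the shaded faces, so I'll switch to a ratio.

```bash
sed -i "s/((im\[...,2\].astype(int)-im\[...,0\])>28)/(im[...,2]>1.17*im[...,0])/" h.py; python3 - <<'E'
from h import *
f=np.load('w3.npz');w={k:f[k] for k in f};w['img']=cv2.imread('pics/w3r.png')
for g in[(.446,.323),(.456,.217),(.445,.051),(.434,-.073)]:print(block(w,*g,r=25))
d=wcam();b=block(d,.457,.218,r=50);print(b)
go((b[0],b[1],.116,np.pi+b[2]),(.530,.159,.24,np.pi+.0735),(.5868,.163,.24,np.pi+.0735))
E
```

```text
[ 0.4468  0.3229 -0.0493  0.7614]
[ 0.456   0.2162 -0.2031  0.7516]
[ 0.4441  0.0503 -0.3104  0.7825]
[ 0.4338 -0.0716 -0.096   0.7491]
[ 0.4557  0.2174 -0.0722  0.7622]
t 13.3 p [0.4557 0.2186 0.2516] ang -3.07 j [-0.84  0.22  0.35  1.85 -0.09  1.08  1.19] open 0.0513
  -> [ 0.03 -0.13 13.56] yaw 0.144
  -> [-6.99 -6.48  1.17] yaw -0.002
  -> [-12.68  -6.49   1.18] yaw -0.002
```

>>> move_arm([
  {"linear": [0,-0.1,2],"yaw": 0},
  {"linear": [0,-0.1,5],"yaw": 0},
  {"linear": [0,-0.1,8],"yaw": 0},
  {"linear": [0,-0.1,10.5],"yaw": 0},
  {"linear": [0,-0.1,12.3],"yaw": 0},
  {"linear": [0,-0.1,13.4],"yaw": 0},
  {"linear": [0,-0.1,13.4],"yaw": 0},
])

```text
time: 14.0
ee_pos: [0.4547, 0.2182, 0.116]
orientation: [[-0.997, -0.073, -0.001], [-0.073, 0.997, -0.001], [0.001, -0.001, -1.0]]
wrist_force: [-0.2, 0.3, 1.0]
opening: 0.0514
gripper_force: 0.0
```

>>> move_arm([
  {"linear": [0,0,0],"yaw": 0},
  {"linear": [0,0,0],"yaw": 0},
  {"linear": [0,0,0],"yaw": 0},
  {"linear": [0,0,0],"yaw": 0},
  {"linear": [0,0,0],"yaw": 0},
], hand=0, squeeze=60)

```text
time: 14.5
ee_pos: [0.4557, 0.219, 0.1175]
orientation: [[-0.997, -0.074, 0.002], [-0.074, 0.997, 0.001], [-0.002, 0.001, -1.0]]
wrist_force: [0.0, -2.1, 6.7]
opening: 0.0232
gripper_force: 60.0
```

```bash
python3 - <<'E'
from h import *
z=.117+.089+.016
go((.530,.159,z,np.pi+.0735),(.5868,.163,z,np.pi+.0735))
s=monitor.state();print(s['wrist_force'],s['ft_torque'],s['gripper_force'])
E
```

```text
t 14.5 p [0.4557 0.219  0.1175] ang -3.068 j [-0.8   0.38  0.31  2.02 -0.17  0.76  1.26] open 0.0232
  -> [ -6.99  -6.52 -10.44] yaw 0.0
  -> [-12.69  -6.54 -10.43] yaw 0.0
[ 2.49565949e-03 -2.08642368e+00  6.69793504e+00] [-0.54331116 -0.0380924   0.01674305] 59.98642086982727
```

>>> move_arm([
  {"linear": [0,0,-1],"yaw": 0},
  {"linear": [0,0,-2.5],"yaw": 0},
  {"linear": [0,0,-4.5],"yaw": 0},
  {"linear": [-0.5,-1,-6.5],"yaw": 0},
  {"linear": [-1.5,-2.5,-8.5],"yaw": 0},
  {"linear": [-2.5,-4.5,-9.8],"yaw": 0},
  {"linear": [-3.5,-6,-9.9],"yaw": 0},
  {"linear": [-4.5,-6.5,-9.9],"yaw": 0},
  {"linear": [-6,-6.5,-9.9],"yaw": 0},
  {"linear": [-7.5,-6.5,-9.9],"yaw": 0},
  {"linear": [-9,-6.5,-9.9],"yaw": 0},
  {"linear": [-10.5,-6.5,-9.9],"yaw": 0},
  {"linear": [-11.8,-6.5,-9.9],"yaw": 0},
  {"linear": [-12.7,-6.5,-9.9],"yaw": 0},
  {"linear": [-12.7,-6.5,-9.9],"yaw": 0},
  {"linear": [-12.7,-6.5,-9.9],"yaw": 0},
])

```text
time: 16.1
ee_pos: [0.5856, 0.1637, 0.215]
orientation: [[-0.997, -0.074, -0.001], [-0.074, 0.997, -0.0], [0.001, -0.0, -1.0]]
wrist_force: [0.5, 0.3, -2.1]
opening: 0.0235
gripper_force: 59.1
```

>>> move_arm([
  {"linear": [0,0,0.5],"yaw": 0},
  {"linear": [0,0,1],"yaw": 0},
  {"linear": [0,0,1.5],"yaw": 0},
  {"linear": [0,0,1.9],"yaw": 0},
  {"linear": [0,0,2.2],"yaw": 0},
  {"linear": [0,0,2.4],"yaw": 0},
  {"linear": [0,0,2.4],"yaw": 0},
])

```text
time: 16.8
ee_pos: [0.586, 0.1634, 0.1911]
orientation: [[-0.997, -0.074, -0.0], [-0.074, 0.997, -0.0], [0.0, -0.0, -1.0]]
wrist_force: [0.0, -0.4, -2.4]
opening: 0.0229
gripper_force: 59.1
```

```bash
python3 - <<'E'
from h import *
go()
s=monitor.state();print(s['wrist_force'],s['ft_torque'],s['gripper_force'])
t=cam('top');sc=cam('scene')
a=cv2.resize(t['img'][150:270,225:425],(800,480),interpolation=cv2.INTER_CUBIC)[:, :]
b=cv2.resize(sc['img'][140:270,220:420],(800,520),interpolation=cv2.INTER_CUBIC)
cv2.imwrite('pics/c1.png',cv2.resize(np.vstack([a,b]),(480,600)))
E
```

```text
t 16.8 p [0.586  0.1634 0.1911] ang -3.068 j [-0.62  0.45  0.38  1.69 -0.19  1.03  1.46] open 0.0229
[ 0.0074998  -0.43021677 -2.3610053 ] [ 0.01902814 -0.00775889  0.05608585] 59.097533226013184
```

View pics/c1.png

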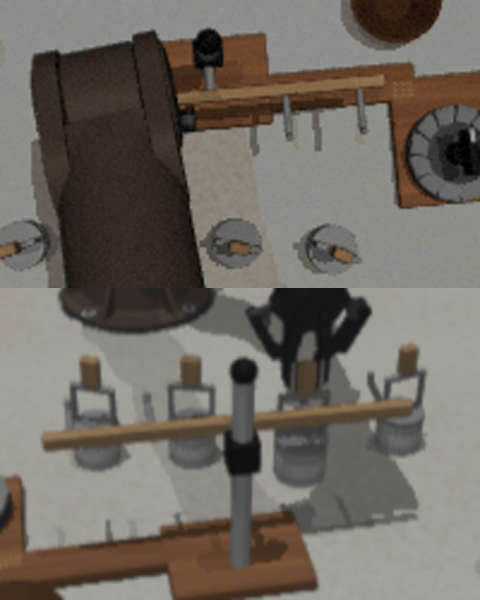

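The scene view shows the tin held in front of the bar at the left inner hook (px (303,400)). It is not yet resting on the hook.

>>> move_arm([
  {"linear": [0,0,0.3],"yaw": 0},
  {"linear": [0,0,0.6],"yaw": 0},
  {"linear": [0,0,0.8],"yaw": 0},
  {"linear": [0,0,0.8],"yaw": 0},
  {"linear": [0,0,0.8],"yaw": 0},
])

```text
time: 17.4
ee_pos: [0.5864, 0.1634, 0.1835]
orientation: [[-0.997, -0.074, 0.001], [-0.074, 0.997, 0.0], [-0.001, 0.0, -1.0]]
wrist_force: [0.8, -0.6, 0.9]
opening: 0.0227
gripper_force: 59.2
```

>>> move_arm([
  {"linear": [0,0,0.2],"yaw": 0},
  {"linear": [0,0,0.4],"yaw": 0},
  {"linear": [0,0,0.5],"yaw": 0},
  {"linear": [0,0,0.5],"yaw": 0},
])

```text
time: 17.8
ee_pos: [0.5864, 0.1631, 0.1783]
orientation: [[-0.997, -0.074, 0.0], [-0.074, 0.997, -0.0], [-0.0, -0.0, -1.0]]
wrist_force: [0.6, -2.3, 1.3]
opening: 0.023
gripper_force: 59.5
```

>>> move_arm([
  {"linear": [0,0,0],"yaw": 0},
  {"linear": [0,0,0],"yaw": 0},
  {"linear": [0,0,0],"yaw": 0},
  {"linear": [0,0,-0.5],"yaw": 0},
  {"linear": [0,0,-2],"yaw": 0},
  {"linear": [0,0,-4],"yaw": 0},
  {"linear": [0,0,-6],"yaw": 0},
  {"linear": [1,0,-7.3],"yaw": 0},
  {"linear": [3,-2,-7.3],"yaw": 0},
  {"linear": [6,-4,-7.3],"yaw": 0},
  {"linear": [9,-6,-7.3],"yaw": 0},
  {"linear": [12,-8,-7.3],"yaw": 0},
  {"linear": [14,-9.5,-7.3],"yaw": 0},
  {"linear": [14.9,-10.2,-7.3],"yaw": 0},
  {"linear": [14.9,-10.2,-7.3],"yaw": 0},
  {"linear": [14.9,-10.2,-7.3],"yaw": 0},
], hand=60)

```text
time: 19.4
ee_pos: [0.4458, 0.0516, 0.2516]
orientation: [[-0.997, -0.075, 0.001], [-0.075, 0.997, 0.001], [-0.001, 0.001, -1.0]]
wrist_force: [0.7, -0.5, -0.1]
opening: 0.0508
gripper_force: 0.0
```

```bash
python3 - <<'E'
from h import *
d=wcam();u,v=px(d,(.4445,.0505,.131)).astype(int);b=block(d,.4445,.0505,r=50);print(u,v,b)
go((b[0],b[1],.116,np.pi+.07))
x=cv2.resize(d['img'][v-60:v+60,u-100:u+100],None,fx=3,fy=3,interpolation=cv2.INTER_CUBIC)
s=cam('scene')['img'];y=cv2.resize(s[150:235,220:420],(600,255),interpolation=cv2.INTER_CUBIC)
cv2.imwrite('pics/c2.png',np.vstack([x,y])[:600])
E
```

```text
312 192 [ 0.4431  0.0507 -0.0979  0.7321]
t 19.4 p [0.446  0.0518 0.2515] ang -3.066 j [-0.61  0.12  0.43  1.98 -0.06  1.06  1.48] open 0.0515
  -> [ 0.31 -0.09 13.55] yaw 0.005
```

View pics/c2.png

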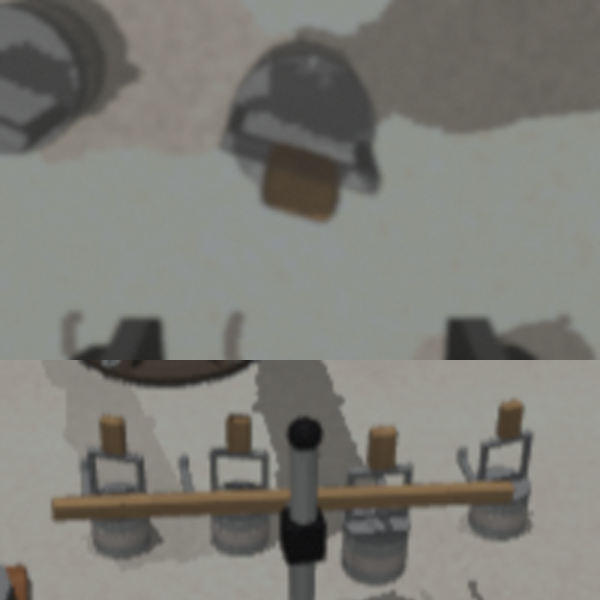

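Tin B hangs on the left inner hook. Tin C's hoop runs from crop px (225,143) to (378,185), about 0.28 rad clockwise of the tool's y axis.

>>> move_arm([
  {"linear": [0.1,0,2],"yaw": 0.1},
  {"linear": [0.25,-0.1,5],"yaw": 0.2},
  {"linear": [0.25,-0.1,8],"yaw": 0.28},
  {"linear": [0.25,-0.1,10.5],"yaw": 0.28},
  {"linear": [0.25,-0.1,12.3],"yaw": 0.28},
  {"linear": [0.25,-0.1,13.4],"yaw": 0.28},
  {"linear": [0.25,-0.1,13.4],"yaw": 0.28},
])

```text
time: 20.2
ee_pos: [0.4424, 0.0498, 0.1161]
orientation: [[-0.979, 0.204, -0.002], [0.204, 0.979, -0.001], [0.002, -0.002, -1.0]]
wrist_force: [-0.4, -1.2, 0.3]
opening: 0.0515
gripper_force: 0.0
```

>>> move_arm([
  {"linear": [0,0,0],"yaw": 0},
  {"linear": [0,0,0],"yaw": 0},
  {"linear": [0,0,0],"yaw": 0},
  {"linear": [0,0,0],"yaw": 0},
  {"linear": [0,0,0],"yaw": 0},
], hand=0, squeeze=60)

```text
time: 20.7
ee_pos: [0.4436, 0.0499, 0.1182]
orientation: [[-0.979, 0.204, 0.002], [0.204, 0.979, 0.001], [-0.002, 0.001, -1.0]]
wrist_force: [-0.2, 1.2, 6.9]
opening: 0.0228
gripper_force: 59.9
```

```bash
python3 - <<'E'
from h import *
z=.2225
go((.53,-.0115,z,np.pi+.0735),(.5985,-.0064,z,np.pi+.0735))
s=monitor.state();print(s['ft_torque'],s['gripper_force'])
E
```

```text
t 20.7 p [0.4436 0.0499 0.1182] ang 2.936 j [-0.57  0.3   0.42  2.16 -0.19  0.71  1.34] open 0.0228
  -> [ -9.73  -4.24 -10.42] yaw -0.279
  -> [-16.33  -2.34 -10.41] yaw -0.279
[ 0.32707005 -0.09880429  0.00955054] 59.893285632133484
```

>>> move_arm([
  {"linear": [0,0,-1],"yaw": 0},
  {"linear": [0,0,-2.5],"yaw": 0},
  {"linear": [0,0,-4.5],"yaw": -0.05},
  {"linear": [-1,-0.4,-6.5],"yaw": -0.12},
  {"linear": [-2.5,-1.1,-8.5],"yaw": -0.19},
  {"linear": [-4.5,-2,-10],"yaw": -0.25},
  {"linear": [-6.5,-2.9,-10.5],"yaw": -0.279},
  {"linear": [-8.2,-3.7,-10.5],"yaw": -0.279},
  {"linear": [-9.7,-4.2,-10.5],"yaw": -0.279},
  {"linear": [-11.2,-3.8,-10.5],"yaw": -0.279},
  {"linear": [-12.6,-3.4,-10.5],"yaw": -0.279},
  {"linear": [-14,-3,-10.5],"yaw": -0.279},
  {"linear": [-15.4,-2.6,-10.5],"yaw": -0.279},
  {"linear": [-16.3,-2.3,-10.5],"yaw": -0.279},
  {"linear": [-16.3,-2.3,-10.5],"yaw": -0.279},
  {"linear": [-16.3,-2.3,-10.5],"yaw": -0.279},
])

```text
time: 22.3
ee_pos: [0.5968, -0.0065, 0.2222]
orientation: [[-0.997, -0.073, -0.001], [-0.073, 0.997, -0.0], [0.001, -0.0, -1.0]]
wrist_force: [-0.6, -0.3, -1.9]
opening: 0.0228
gripper_force: 59.1
```

>>> move_arm([
  {"linear": [0,0,0.5],"yaw": 0},
  {"linear": [0,0,1],"yaw": 0},
  {"linear": [0,0,1.5],"yaw": 0},
  {"linear": [0,0,2],"yaw": 0},
  {"linear": [0,0,2.5],"yaw": 0},
  {"linear": [0,0,2.9],"yaw": 0},
  {"linear": [0,0,3.2],"yaw": 0},
  {"linear": [0,0,3.2],"yaw": 0},
  {"linear": [0,0,3.2],"yaw": 0},
])

```text
time: 23.2
ee_pos: [0.5976, -0.0065, 0.1905]
orientation: [[-0.997, -0.073, 0.0], [-0.073, 0.997, -0.0], [-0.0, -0.0, -1.0]]
wrist_force: [-1.0, -1.0, 0.5]
opening: 0.0232
gripper_force: 59.4
```

>>> move_arm([
  {"linear": [0,0,0.2],"yaw": 0},
  {"linear": [0,0,0.4],"yaw": 0},
  {"linear": [0,0,0.4],"yaw": 0},
  {"linear": [0,0,0.4],"yaw": 0},
])

```text
time: 23.6
ee_pos: [0.5977, -0.0064, 0.1864]
orientation: [[-0.997, -0.073, 0.0], [-0.073, 0.997, -0.0], [-0.0, -0.0, -1.0]]
wrist_force: [-1.0, -1.5, 1.2]
opening: 0.0233
gripper_force: 59.5
```

>>> move_arm([
  {"linear": [0,0,0],"yaw": 0},
  {"linear": [0,0,0],"yaw": 0},
  {"linear": [0,0,0],"yaw": 0},
  {"linear": [0,0,-0.5],"yaw": 0},
  {"linear": [0,0,-2],"yaw": 0},
  {"linear": [0,0,-4],"yaw": 0},
  {"linear": [0,0,-6.5],"yaw": 0},
  {"linear": [2,1,-9],"yaw": 0},
  {"linear": [5,4,-10],"yaw": 0},
  {"linear": [8,8,-10],"yaw": 0},
  {"linear": [11,12,-10],"yaw": 0},
  {"linear": [12.6,16,-10],"yaw": 0},
  {"linear": [12.6,20,-9],"yaw": 0},
  {"linear": [12.6,24,-8],"yaw": 0},
  {"linear": [12.6,28,-7],"yaw": 0},
  {"linear": [12.6,31,-6.5],"yaw": 0},
  {"linear": [12.6,33,-6.5],"yaw": 0},
  {"linear": [12.6,33.9,-6.5],"yaw": 0},
  {"linear": [12.6,33.9,-6.5],"yaw": 0},
  {"linear": [12.6,33.9,-6.5],"yaw": 0},
], hand=60)

```text
time: 25.6
ee_pos: [0.4479, 0.321, 0.2517]
orientation: [[-0.997, -0.071, 0.001], [-0.071, 0.997, -0.0], [-0.001, -0.0, -1.0]]
wrist_force: [0.0, -0.7, -0.2]
opening: 0.0513
gripper_force: 0.0
```

```bash
python3 - <<'E'
from h import *
d=wcam();u,v=px(d,(.447,.323,.131)).astype(int);b=block(d,.447,.323,r=50);print(u,v,b)
go((b[0],b[1],.116,np.pi+.07))
x=cv2.resize(d['img'][v-60:v+60,u-100:u+100],None,fx=3,fy=3,interpolation=cv2.INTER_CUBIC)
s=cam('scene')['img'];y=cv2.resize(s[150:235,220:420],(600,255),interpolation=cv2.INTER_CUBIC)
cv2.imwrite('pics/c3.png',np.vstack([x,y])[:600])
E
```

```text
315 192 [0.4455 0.3233 0.2691 0.7358]
t 25.6 p [0.4479 0.3208 0.2518] ang -3.071 j [-0.93  0.3   0.28  1.74 -0.09  1.11  1.01] open 0.0514
  -> [ 0.23  0.27 13.58] yaw 0.001
```

View pics/c3.png

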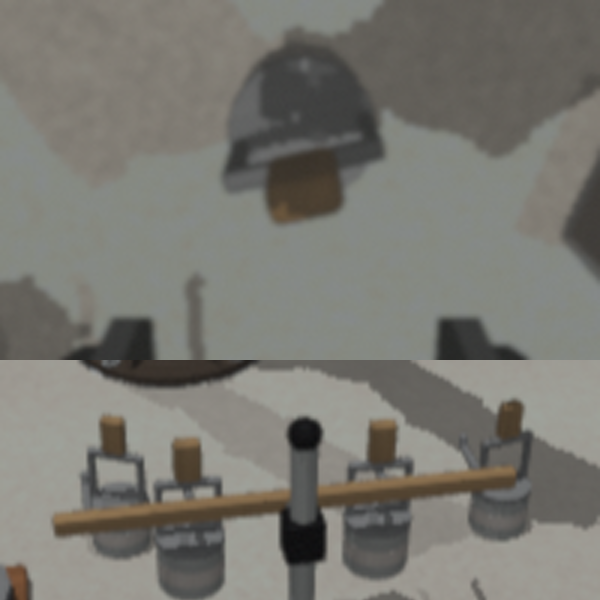

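Tin C now hangs on the right inner hook. Tin A's hoop runs from crop px (225,188) to (383,155), about 0.2 rad counter-clockwise.

>>> move_arm([
  {"linear": [0.1,0.1,2],"yaw": -0.1},
  {"linear": [0.2,0.2,5],"yaw": -0.2},
  {"linear": [0.2,0.2,8],"yaw": -0.2},
  {"linear": [0.2,0.2,10.5],"yaw": -0.2},
  {"linear": [0.2,0.2,12.3],"yaw": -0.2},
  {"linear": [0.2,0.2,13.4],"yaw": -0.2},
  {"linear": [0.2,0.2,13.4],"yaw": -0.2},
])

```text
time: 26.4
ee_pos: [0.4447, 0.3232, 0.1164]
orientation: [[-0.963, -0.269, -0.001], [-0.269, 0.963, -0.002], [0.002, -0.001, -1.0]]
wrist_force: [-0.2, -0.3, 0.6]
opening: 0.0516
gripper_force: 0.0
```

>>> move_arm([
  {"linear": [0,0,0],"yaw": 0},
  {"linear": [0,0,0],"yaw": 0},
  {"linear": [0,0,0],"yaw": 0},
  {"linear": [0,0,0],"yaw": 0},
  {"linear": [0,0,0],"yaw": 0},
], hand=0, squeeze=60)

```text
time: 26.9
ee_pos: [0.4459, 0.3246, 0.1185]
orientation: [[-0.963, -0.269, 0.002], [-0.269, 0.963, 0.001], [-0.002, 0.001, -1.0]]
wrist_force: [0.2, -2.5, 5.9]
opening: 0.0229
gripper_force: 59.8
```

```bash
python3 - <<'E'
from h import *
z=.2185
go((.51,.247,z,np.pi+.0735),(.5805,.250,z,np.pi+.0735))
s=monitor.state();print(s['ft_torque'],s['gripper_force'])
E
```

```text
t 26.9 p [0.4459 0.3246 0.1185] ang -2.869 j [-0.88  0.44  0.21  1.9  -0.12  0.81  1.24] open 0.0229
  -> [ -4.1   -9.19 -10.  ] yaw 0.199
  -> [-10.97 -10.8   -9.98] yaw 0.199
[-0.51474521 -0.09963696 -0.0156465 ] 59.83603298664093
```

>>> move_arm([
  {"linear": [0,0,-1],"yaw": 0},
  {"linear": [0,0,-2.5],"yaw": 0},
  {"linear": [0,0,-4.5],"yaw": 0.05},
  {"linear": [-0.5,-1,-6.5],"yaw": 0.1},
  {"linear": [-1.2,-2.7,-8.5],"yaw": 0.15},
  {"linear": [-2.1,-4.7,-10],"yaw": 0.199},
  {"linear": [-3,-6.7,-10],"yaw": 0.199},
  {"linear": [-3.6,-8.2,-10],"yaw": 0.199},
  {"linear": [-4.1,-9.2,-10],"yaw": 0.199},
  {"linear": [-5.5,-9.5,-10],"yaw": 0.199},
  {"linear": [-7,-9.9,-10],"yaw": 0.199},
  {"linear": [-8.5,-10.2,-10],"yaw": 0.199},
  {"linear": [-10,-10.6,-10],"yaw": 0.199},
  {"linear": [-11,-10.8,-10],"yaw": 0.199},
  {"linear": [-11,-10.8,-10],"yaw": 0.199},
  {"linear": [-11,-10.8,-10],"yaw": 0.199},
])

```text
time: 28.5
ee_pos: [0.5794, 0.2503, 0.2171]
orientation: [[-0.997, -0.074, -0.001], [-0.074, 0.997, -0.0], [0.001, -0.0, -1.0]]
wrist_force: [-0.9, 0.8, -2.1]
opening: 0.023
gripper_force: 59.0
```

>>> move_arm([
  {"linear": [0,0,0.5],"yaw": 0},
  {"linear": [0,0,1],"yaw": 0},
  {"linear": [0,0,1.5],"yaw": 0},
  {"linear": [0,0,2],"yaw": 0},
  {"linear": [0,0,2.5],"yaw": 0},
  {"linear": [0,0,3],"yaw": 0},
  {"linear": [0,0,3.5],"yaw": 0},
  {"linear": [0,0,4],"yaw": 0},
  {"linear": [0,0,4],"yaw": 0},
  {"linear": [0,0,4],"yaw": 0},
])

```text
time: 29.5
ee_pos: [0.5801, 0.25, 0.1773]
orientation: [[-0.997, -0.074, -0.0], [-0.074, 0.997, -0.0], [0.0, -0.0, -1.0]]
wrist_force: [0.3, -0.2, -1.0]
opening: 0.0229
gripper_force: 59.1
```

>>> move_arm([
  {"linear": [0,0,0.3],"yaw": 0},
  {"linear": [0,0,0.6],"yaw": 0},
  {"linear": [0,0,0.9],"yaw": 0},
  {"linear": [0,0,1.1],"yaw": 0},
  {"linear": [0,0,1.1],"yaw": 0},
])

```text
time: 30.0
ee_pos: [0.5801, 0.25, 0.1661]
orientation: [[-0.997, -0.074, 0.0], [-0.074, 0.997, -0.0], [-0.0, -0.0, -1.0]]
wrist_force: [0.6, -0.7, 0.5]
opening: 0.023
gripper_force: 59.2
```

>>> move_arm([
  {"linear": [0,0,0],"yaw": 0},
  {"linear": [0,0,0],"yaw": 0},
  {"linear": [0,0,0],"yaw": 0},
  {"linear": [0,0,-0.5],"yaw": 0},
  {"linear": [0,0,-2],"yaw": 0},
  {"linear": [0,0,-5],"yaw": 0},
  {"linear": [0,0,-8],"yaw": 0},
  {"linear": [2,-1,-11],"yaw": 0},
  {"linear": [5,-4,-12],"yaw": 0},
  {"linear": [8,-8,-12],"yaw": 0},
  {"linear": [12,-12,-12],"yaw": 0},
  {"linear": [15,-16,-12],"yaw": 0},
  {"linear": [16.9,-20,-11],"yaw": 0},
  {"linear": [16.9,-24,-10],"yaw": 0},
  {"linear": [16.9,-27,-9],"yaw": 0},
  {"linear": [16.9,-29.5,-8.4],"yaw": 0},
  {"linear": [16.9,-31,-8.4],"yaw": 0},
  {"linear": [16.9,-31,-8.4],"yaw": 0},
  {"linear": [16.9,-31,-8.4],"yaw": 0},
], hand=60)

```text
time: 31.9
ee_pos: [0.4346, -0.0712, 0.2506]
orientation: [[-0.997, -0.073, 0.0], [-0.073, 0.997, 0.0], [-0.001, 0.0, -1.0]]
wrist_force: [-0.6, -0.4, -0.3]
opening: 0.0514
gripper_force: 0.0
```

```bash
python3 - <<'E'
from h import *
d=wcam();u,v=px(d,(.434,-.072,.131)).astype(int);b=block(d,.434,-.072,r=50);print(u,v,b)
go((b[0],b[1],.116,np.pi+.07))
x=cv2.resize(d['img'][v-60:v+60,u-100:u+100],None,fx=3,fy=3,interpolation=cv2.INTER_CUBIC)
s=cam('scene')['img'];y=cv2.resize(s[150:235,220:420],(600,255),interpolation=cv2.INTER_CUBIC)
cv2.imwrite('pics/c4.png',np.vstack([x,y])[:600])
E
```

```text
312 193 [ 0.4337 -0.0725 -0.0982  0.7404]
t 31.9 p [ 0.4346 -0.0707  0.2506] ang -3.067 j [-0.43  0.1   0.52  2.   -0.06  1.05  1.77] open 0.0515
  -> [ 0.11 -0.18 13.46] yaw 0.005
```

View pics/c4.png

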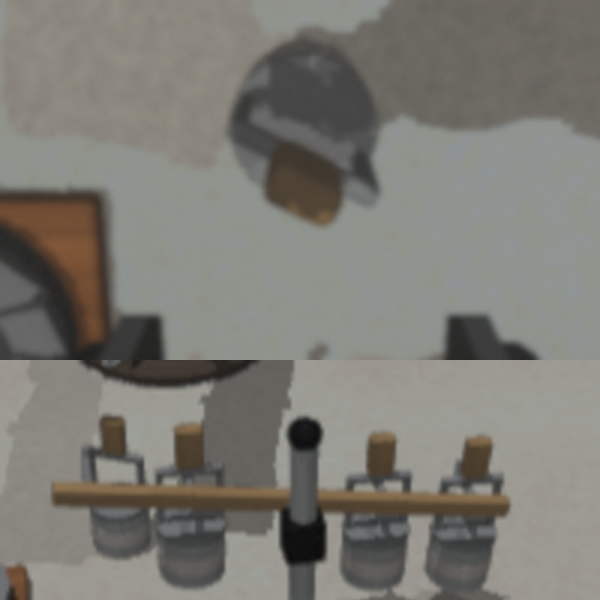

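Three tins are hung. The last tin's hoop runs from crop px (235,130) to (378,195), about 0.42 rad clockwise.

>>> move_arm([
  {"linear": [0,0,2],"yaw": 0.14},
  {"linear": [0.1,-0.15,5],"yaw": 0.28},
  {"linear": [0.1,-0.15,8],"yaw": 0.42},
  {"linear": [0.1,-0.15,10.5],"yaw": 0.42},
  {"linear": [0.1,-0.15,12.3],"yaw": 0.42},
  {"linear": [0.1,-0.15,13.3],"yaw": 0.42},
  {"linear": [0.1,-0.15,13.3],"yaw": 0.42},
])

```text
time: 32.7
ee_pos: [0.433, -0.0724, 0.1165]
orientation: [[-0.941, 0.338, -0.002], [0.338, 0.941, 0.0], [0.002, -0.001, -1.0]]
wrist_force: [-0.5, -0.2, -0.1]
opening: 0.0512
gripper_force: 0.0
```

>>> move_arm([
  {"linear": [0,0,0],"yaw": 0},
  {"linear": [0,0,0],"yaw": 0},
  {"linear": [0,0,0],"yaw": 0},
  {"linear": [0,0,0],"yaw": 0},
  {"linear": [0,0,0],"yaw": 0},
], hand=0, squeeze=60)

```text
time: 33.2
ee_pos: [0.4346, -0.0729, 0.1182]
orientation: [[-0.941, 0.339, 0.002], [0.339, 0.941, 0.001], [-0.002, 0.001, -1.0]]
wrist_force: [0.1, 0.7, 8.1]
opening: 0.023
gripper_force: 59.7
```

```bash
python3 - <<'E'
from h import *
z=.245
go((.53,-.0985,z,np.pi+.0735),(.6045,-.093,z,np.pi+.0735))
s=monitor.state();print(s['ft_torque'],s['gripper_force'])
E
```

```text
t 33.2 p [ 0.4346 -0.0729  0.1182] ang 2.796 j [-0.38  0.3   0.53  2.18 -0.23  0.71  1.53] open 0.023
  -> [ -9.87   0.84 -12.66] yaw -0.419
  -> [-16.69   3.88 -12.64] yaw -0.419
[ 0.38569593 -0.01135865 -0.04265452] 59.72236274581519
```

>>> move_arm([
  {"linear": [0,0,-1],"yaw": 0},
  {"linear": [0,0,-2.5],"yaw": 0},
  {"linear": [0,0,-4.5],"yaw": -0.07},
  {"linear": [-1,0.1,-6.5],"yaw": -0.15},
  {"linear": [-2.5,0.2,-8.5],"yaw": -0.23},
  {"linear": [-4.5,0.4,-10.5],"yaw": -0.32},
  {"linear": [-6.5,0.5,-12],"yaw": -0.419},
  {"linear": [-8.2,0.7,-12.7],"yaw": -0.419},
  {"linear": [-9.9,0.8,-12.7],"yaw": -0.419},
  {"linear": [-11.3,1.5,-12.7],"yaw": -0.419},
  {"linear": [-12.7,2.1,-12.7],"yaw": -0.419},
  {"linear": [-14.1,2.7,-12.7],"yaw": -0.419},
  {"linear": [-15.5,3.3,-12.7],"yaw": -0.419},
  {"linear": [-16.7,3.9,-12.7],"yaw": -0.419},
  {"linear": [-16.7,3.9,-12.7],"yaw": -0.419},
  {"linear": [-16.7,3.9,-12.7],"yaw": -0.419},
])

```text
time: 34.8
ee_pos: [0.6032, -0.0933, 0.2443]
orientation: [[-0.997, -0.073, -0.001], [-0.073, 0.997, -0.001], [0.001, -0.0, -1.0]]
wrist_force: [-0.4, 0.6, -1.4]
opening: 0.0232
gripper_force: 59.1
```

>>> move_arm([
  {"linear": [0,0,0.5],"yaw": 0},
  {"linear": [0,0,1],"yaw": 0},
  {"linear": [0,0,1.5],"yaw": 0},
  {"linear": [0,0,2],"yaw": 0},
  {"linear": [0,0,2.5],"yaw": 0},
  {"linear": [0,0,3],"yaw": 0},
  {"linear": [0,0,3.5],"yaw": 0},
  {"linear": [0,0,4],"yaw": 0},
  {"linear": [0,0,4],"yaw": 0},
  {"linear": [0,0,4],"yaw": 0},
])

```text
time: 35.8
ee_pos: [0.6038, -0.093, 0.2043]
orientation: [[-0.997, -0.073, -0.0], [-0.073, 0.997, 0.0], [0.0, 0.0, -1.0]]
wrist_force: [-0.8, 0.7, -0.7]
opening: 0.0234
gripper_force: 59.2
```

>>> move_arm([
  {"linear": [0,0,0.3],"yaw": 0},
  {"linear": [0,0,0.6],"yaw": 0},
  {"linear": [0,0,0.9],"yaw": 0},
  {"linear": [0,0,1.2],"yaw": 0},
  {"linear": [0,0,1.5],"yaw": 0},
  {"linear": [0,0,1.7],"yaw": 0},
  {"linear": [0,0,1.7],"yaw": 0},
])

```text
time: 36.5
ee_pos: [0.6039, -0.093, 0.187]
orientation: [[-0.997, -0.073, -0.0], [-0.073, 0.997, -0.0], [0.0, -0.0, -1.0]]
wrist_force: [0.4, -0.9, 0.3]
opening: 0.0232
gripper_force: 59.3
```

>>> move_arm([
  {"linear": [0,0,0],"yaw": 0},
  {"linear": [0,0,0],"yaw": 0},
  {"linear": [0,0,0],"yaw": 0},
  {"linear": [0,0,-0.5],"yaw": 0},
  {"linear": [0,0,-2],"yaw": 0},
  {"linear": [0,0,-5],"yaw": 0},
  {"linear": [0,0,-8],"yaw": 0},
  {"linear": [1,-2,-10],"yaw": 0},
  {"linear": [2.5,-6,-10],"yaw": 0},
  {"linear": [4,-10,-10],"yaw": 0},
  {"linear": [5.5,-14,-10],"yaw": 0},
  {"linear": [7,-18,-10],"yaw": 0},
  {"linear": [8,-22,-9],"yaw": 0},
  {"linear": [9,-26,-8],"yaw": 0},
  {"linear": [9,-28.5,-7],"yaw": 0},
  {"linear": [9,-29.1,-6.3],"yaw": 0},
  {"linear": [9,-29.1,-6.3],"yaw": 0},
  {"linear": [9,-29.1,-6.3],"yaw": 0},
], hand=40)

```text
time: 38.3
ee_pos: [0.536, -0.3884, 0.2504]
orientation: [[-0.997, -0.075, 0.0], [-0.075, 0.997, 0.001], [-0.0, 0.001, -1.0]]
wrist_force: [0.4, 0.4, -0.3]
opening: 0.0342
gripper_force: 0.0
```

```bash
python3 - <<'E'
from h import *
go((.5355,-.390,.080,np.pi+.0735))
d=wcam();u,v=px(d,(.5355,-.390,.098)).astype(int);print(u,v)
x=cv2.resize(d['img'][v-75:v+45,u-70:u+130],None,fx=3,fy=3,interpolation=cv2.INTER_CUBIC)
s=cam('scene')['img'];y=cv2.resize(s[155:235,220:420],(600,240),interpolation=cv2.INTER_CUBIC)
cv2.imwrite('pics/c5.png',np.vstack([x,y])[:600])
E
```

```text
t 38.3 p [ 0.536  -0.3884  0.2504] ang -3.067 j [ 0.2   0.52  0.55  1.48 -0.28  1.23  2.44] open 0.0342
  -> [ 0.07 -0.17 17.04] yaw 0.001
311 184
```

View pics/c5.png

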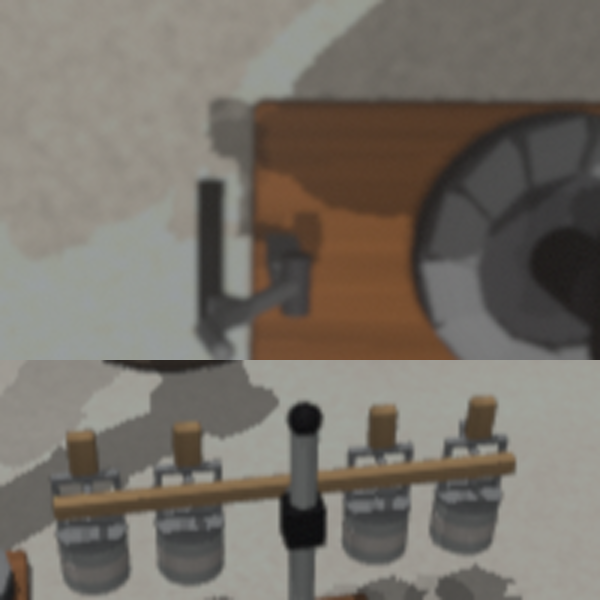

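All four tins hang on the hooks. The pawl crossbar is at crop px (210,180 to 325), and my predicted grip point of (210,225) falls on it.

>>> move_arm([
  {"linear": [0,-0.1,3],"yaw": 0},
  {"linear": [0,-0.1,7],"yaw": 0},
  {"linear": [0,-0.1,11],"yaw": 0},
  {"linear": [0,-0.1,14],"yaw": 0},
  {"linear": [0,-0.1,16],"yaw": 0},
  {"linear": [0,-0.1,17],"yaw": 0},
  {"linear": [0,-0.1,17],"yaw": 0},
  {"linear": [0,-0.1,17],"yaw": 0},
])

```text
time: 39.2
ee_pos: [0.5363, -0.3909, 0.0816]
orientation: [[-0.997, -0.074, 0.001], [-0.074, 0.997, -0.001], [-0.001, -0.001, -1.0]]
wrist_force: [0.6, -0.5, 0.5]
opening: 0.0343
gripper_force: 0.0
```

>>> move_arm([
  {"linear": [0,0,0],"yaw": 0},
  {"linear": [0,0,0],"yaw": 0},
  {"linear": [0,0,0],"yaw": 0},
  {"linear": [0,0,0],"yaw": 0},
  {"linear": [0,0,0],"yaw": 0},
  {"linear": [0,0,0],"yaw": 0},
], hand=0, squeeze=25)

```text
time: 39.8
ee_pos: [0.5361, -0.391, 0.0817]
orientation: [[-0.997, -0.073, 0.002], [-0.073, 0.997, -0.0], [-0.002, -0.001, -1.0]]
wrist_force: [0.6, 2.3, 6.6]
opening: 0.0092
gripper_force: 24.6
```

>>> move_arm([
  {"linear": [0,0.3,-0.4],"yaw": 0},
  {"linear": [0,0.67,-0.77],"yaw": 0},
  {"linear": [0,1.16,-1.14],"yaw": 0},
  {"linear": [0,1.69,-1.43],"yaw": 0},
  {"linear": [0,2.27,-1.64],"yaw": 0},
  {"linear": [0,2.87,-1.77],"yaw": 0},
  {"linear": [0,3.48,-1.8],"yaw": 0},
  {"linear": [0,4.09,-1.74],"yaw": 0},
  {"linear": [0,4.68,-1.59],"yaw": 0},
  {"linear": [0,5.24,-1.35],"yaw": 0},
  {"linear": [0,5.76,-1.03],"yaw": 0},
  {"linear": [0,6.23,-0.63],"yaw": 0},
  {"linear": [0,6.64,-0.17],"yaw": 0},
  {"linear": [0,6.97,0.34],"yaw": 0},
  {"linear": [0,7.1,0.6],"yaw": 0},
  {"linear": [0,7.1,0.6],"yaw": 0},
])

```text
time: 41.4
ee_pos: [0.5304, -0.3194, 0.0737]
orientation: [[-0.997, -0.074, -0.0], [-0.074, 0.997, 0.001], [0.0, 0.001, -1.0]]
wrist_force: [4.8, -0.5, -0.0]
opening: 0.0091
gripper_force: 25.8
```

>>> move_arm([
  {"linear": [0,0,0],"yaw": 0},
  {"linear": [0,0,0],"yaw": 0},
  {"linear": [0,0,0],"yaw": 0},
  {"linear": [0,0,0],"yaw": 0},
  {"linear": [0,0,-2],"yaw": 0},
  {"linear": [0,0,-5],"yaw": 0},
  {"linear": [0,0,-8],"yaw": 0},
  {"linear": [0,0,-8],"yaw": 0},
], hand=40)

```text
time: 42.2
ee_pos: [0.5319, -0.3217, 0.1583]
orientation: [[-0.997, -0.073, 0.005], [-0.073, 0.997, -0.003], [-0.005, -0.003, -1.0]]
wrist_force: [0.3, -0.2, 0.2]
opening: 0.0344
gripper_force: 0.0
```

```bash
python3 - <<'E'
from h import *
go((.5538,-.2350,.145,np.pi+.125),(.5538,-.2350,.0895,np.pi+.125))
E
```

```text
t 42.2 p [ 0.5319 -0.3217  0.1583] ang -3.069 j [ 0.1   0.53  0.53  1.71 -0.31  0.99  2.39] open 0.0344
  -> [-2.81  8.49  1.32] yaw -0.052
  -> [-2.78  8.51  6.87] yaw -0.052
```

>>> move_arm([
  {"linear": [-0.5,1.5,0],"yaw": 0},
  {"linear": [-1.2,4,0],"yaw": -0.05},
  {"linear": [-2,6.5,0],"yaw": -0.05},
  {"linear": [-2.6,8,0],"yaw": -0.05},
  {"linear": [-2.8,8.5,0.5],"yaw": -0.05},
  {"linear": [-2.8,8.5,2],"yaw": -0.05},
  {"linear": [-2.8,8.5,4],"yaw": -0.05},
  {"linear": [-2.8,8.5,6],"yaw": -0.05},
  {"linear": [-2.8,8.5,6.9],"yaw": -0.05},
  {"linear": [-2.8,8.5,6.9],"yaw": -0.05},
  {"linear": [-2.8,8.5,6.9],"yaw": -0.05},
])

```text
time: 43.3
ee_pos: [0.552, -0.2338, 0.0856]
orientation: [[-0.993, -0.122, -0.0], [-0.122, 0.993, -0.0], [0.0, -0.0, -1.0]]
wrist_force: [0.3, 0.1, 0.1]
opening: 0.0339
gripper_force: 0.0
```

>>> move_arm([
  {"linear": [0,0,0],"yaw": 0},
  {"linear": [0,0,0],"yaw": 0},
  {"linear": [0,0,0],"yaw": 0},
  {"linear": [0,0,0],"yaw": 0},
  {"linear": [0,0,0],"yaw": 0},
  {"linear": [0,0,0],"yaw": 0},
], hand=0, squeeze=80)

```text
time: 43.9
ee_pos: [0.5529, -0.2355, 0.0867]
orientation: [[-0.993, -0.121, 0.003], [-0.121, 0.993, -0.003], [-0.003, -0.003, -1.0]]
wrist_force: [1.8, -6.1, 0.8]
opening: 0.0132
gripper_force: 78.9
```

```bash
python3 - <<'E'
from h import *
go()
s=monitor.state();print(s['wrist_force'],s['ft_torque'],s['gripper_force'])
E
```

```text
t 43.9 p [ 0.5529 -0.2355  0.0867] ang -3.02 j [-0.01  0.58  0.48  1.82 -0.35  0.82  2.33] open 0.0132
[ 1.75834638 -6.13152237  0.76446978] [-0.76155769 -0.22883947 -0.05820337] 78.94351959228516
```

>>> move_arm([
  {"linear": [0,-0.1,0],"yaw": 0.05},
  {"linear": [0,-0.1,0],"yaw": 0.13},
  {"linear": [0,-0.1,0],"yaw": 0.22},
  {"linear": [0,-0.1,0],"yaw": 0.31},
  {"linear": [0,-0.1,0],"yaw": 0.4},
  {"linear": [0,-0.1,0],"yaw": 0.49},
  {"linear": [0,-0.1,0],"yaw": 0.58},
  {"linear": [0,-0.1,0],"yaw": 0.67},
  {"linear": [0,-0.1,0],"yaw": 0.76},
  {"linear": [0,-0.1,0],"yaw": 0.85},
  {"linear": [0,-0.1,0],"yaw": 0.94},
  {"linear": [0,-0.1,0],"yaw": 1.03},
  {"linear": [0,-0.1,0],"yaw": 1.1},
  {"linear": [0,-0.1,0],"yaw": 1.15},
  {"linear": [0,-0.1,0],"yaw": 1.18},
  {"linear": [0,-0.1,0],"yaw": 1.18},
])

```text
time: 45.5
ee_pos: [0.5543, -0.2329, 0.0867]
orientation: [[-0.493, 0.87, 0.004], [0.87, 0.493, 0.001], [-0.001, 0.004, -1.0]]
wrist_force: [2.5, 4.0, 5.0]
opening: 0.0131
gripper_force: 79.7
```

```bash
python3 - <<'E'
from h import *
go()
s=monitor.state();R=s['orientation'];print('winch',np.pi+.0735-np.arctan2(R[1][0],R[0][0])%(2*np.pi),s['wrist_force'],s['ft_torque'])
E
```

```text
t 45.5 p [ 0.5543 -0.2329  0.0867] ang 2.086 j [-0.21  0.67  0.8   1.84 -0.6   0.9   1.39] open 0.0131
winch 1.1290193322913638 [2.47676851 3.95221217 4.96762201] [ 0.72814101 -0.58951664  0.09789994]
```

>>> move_arm([
  {"linear": [0,0,0],"yaw": 0.05},
  {"linear": [0,0,0],"yaw": 0.13},
  {"linear": [0,0,0],"yaw": 0.22},
  {"linear": [0,0,0],"yaw": 0.31},
  {"linear": [0,0,0],"yaw": 0.4},
  {"linear": [0,0,0],"yaw": 0.49},
  {"linear": [0,0,0],"yaw": 0.58},
  {"linear": [0,0,0],"yaw": 0.67},
  {"linear": [0,0,0],"yaw": 0.76},
  {"linear": [0,0,0],"yaw": 0.85},
  {"linear": [0,0,0],"yaw": 0.94},
  {"linear": [0,0,0],"yaw": 1.02},
  {"linear": [0,0,0],"yaw": 1.09},
  {"linear": [0,0,0],"yaw": 1.13},
  {"linear": [0,0,0],"yaw": 1.13},
  {"linear": [0,0,0],"yaw": 1.13},
])

```text
time: 47.1
ee_pos: [0.557, -0.2332, 0.0867]
orientation: [[0.574, 0.819, 0.007], [0.819, -0.574, -0.0], [0.004, 0.006, -1.0]]
wrist_force: [13.2, 1.6, -1.3]
opening: 0.013
gripper_force: 79.0
```

```bash
python3 - <<'E'
from h import *
go()
s=monitor.state();R=s['orientation'];print('winch',np.pi+.0735-np.arctan2(R[1][0],R[0][0])%(2*np.pi),s['wrist_force'],s['ft_torque'])
E
```

```text
t 47.1 p [ 0.557  -0.2332  0.0867] ang 0.959 j [-0.35  0.8   1.09  1.84 -0.84  1.04  0.48] open 0.013
winch 2.2561936622597134 [13.19071095  1.56301556 -1.34266331] [ 0.03529961 -2.31192213  0.17811843]
```

>>> move_arm([
  {"linear": [0,0,0],"yaw": -0.04},
  {"linear": [0,0,0],"yaw": -0.09},
  {"linear": [0,0,0],"yaw": -0.14},
  {"linear": [0,0,0],"yaw": -0.19},
  {"linear": [0,0,0],"yaw": -0.2},
  {"linear": [0,0,0],"yaw": -0.2},
])

```text
time: 47.7
ee_pos: [0.5565, -0.2329, 0.0867]
orientation: [[0.401, 0.916, 0.007], [0.916, -0.401, 0.001], [0.003, 0.006, -1.0]]
wrist_force: [12.1, 2.9, -0.1]
opening: 0.0131
gripper_force: 79.1
```

```bash
python3 - <<'E'
from h import *
s=monitor.state();R=s['orientation'];print('winch',np.pi+.0735-np.arctan2(R[1][0],R[0][0])%(2*np.pi),s['wrist_force'],s['ft_torque'])
E
```

```text
winch 2.057188212884378 [12.129434    2.91971744 -0.12177076] [ 0.42655207 -1.97539245 -0.4216186 ]
```

The turn-back torque of −0.42 N m shows the pawl is holding at about four clicks. I'll release and clear the arm.

>>> move_arm([
  {"linear": [0,0,0],"yaw": -0.16},
  {"linear": [0,0,0],"yaw": -0.16},
  {"linear": [0,0,0],"yaw": -0.16},
  {"linear": [0,0,0],"yaw": -0.16},
  {"linear": [0,0,-1],"yaw": -0.16},
  {"linear": [0,0,-4],"yaw": -0.16},
  {"linear": [0,0,-8],"yaw": -0.16},
  {"linear": [0,0,-12],"yaw": -0.16},
  {"linear": [0,0,-16],"yaw": -0.16},
  {"linear": [-2,-5,-18],"yaw": -0.16},
  {"linear": [-4,-9,-18],"yaw": -0.16},
  {"linear": [-6,-13,-18],"yaw": -0.16},
  {"linear": [-8,-16,-18],"yaw": -0.16},
  {"linear": [-8,-16,-18],"yaw": -0.16},
  {"linear": [-8,-16,-18],"yaw": -0.16},
], hand=40)

```text
time: 49.2
ee_pos: [0.3733, -0.2426, 0.2659]
orientation: [[0.255, 0.967, 0.003], [0.967, -0.255, 0.003], [0.003, 0.002, -1.0]]
wrist_force: [1.7, 0.8, -1.0]
opening: 0.0339
gripper_force: 0.0
```

```bash
python3 - <<'E'
from h import *
go()
t=cam('top')['img'];s=cam('scene')['img']
x=cv2.resize(t[130:260,225:465],(720,390)[:2],interpolation=cv2.INTER_CUBIC)[:320]
y=cv2.resize(s[155:270,140:420],(682,280),interpolation=cv2.INTER_CUBIC)
cv2.imwrite('pics/f.png',np.vstack([x,cv2.copyMakeBorder(y,0,0,0,38,0)]))
E
```

```text
t 49.2 p [ 0.3733 -0.2426  0.2659] ang 1.313 j [-0.63  0.18  1.29  1.99 -0.2   1.11  0.49] open 0.0339
```

View pics/f.png

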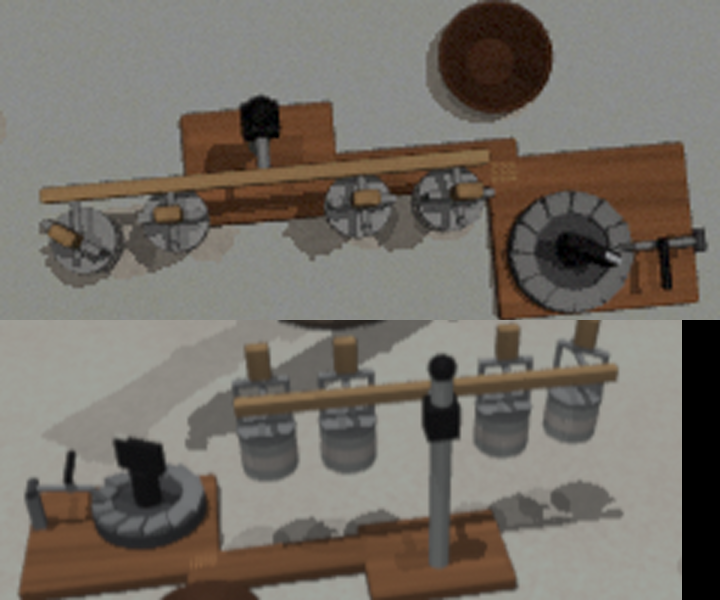

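The bar is raised, the pawl lies on the teeth, and all four tins hang. The left outer tin (px (62,236)) has yawed, so I'll check its place on the hook and whether it is still moving.

>>> move_arm([
  {"linear": [0,0,0],"yaw": 0},
  {"linear": [0,0,0],"yaw": 0},
  {"linear": [0,0,0],"yaw": 0},
  {"linear": [0,0,0],"yaw": 0},
  {"linear": [0,0,0],"yaw": 0},
  {"linear": [0,0,0],"yaw": 0},
  {"linear": [0,0,0],"yaw": 0},
  {"linear": [0,0,0],"yaw": 0},
  {"linear": [0,0,0],"yaw": 0},
  {"linear": [0,0,0],"yaw": 0},
])

```text
time: 50.3
ee_pos: [0.3734, -0.2427, 0.2653]
orientation: [[0.253, 0.967, 0.0], [0.967, -0.253, 0.0], [0.0, 0.0, -1.0]]
wrist_force: [-1.0, 0.1, -0.3]
opening: 0.0341
gripper_force: 0.0
```

```bash
python3 - <<'E'
from h import *
seats=dict(LO=(.5805,.248),LI=(.5868,.163),RI=(.5992,-.0064),RO=(.6055,-.091))
old=cv2.imread('pics/f.png')
d=cam('top');a=.0735;R=np.array([[np.cos(a),-np.sin(a)],[np.sin(a),np.cos(a)]])
g=dict(LO=(62,236),LI=(168,214),RI=(367,198),RO=(468,190))
for k,(u,v) in g.items():
    U,V=225+u/3,130+v/3;im=d['img'][int(V)-7:int(V)+8,int(U)-8:int(U)+9].astype(float)
    m=(im[...,2]>1.4*im[...,0])&(im[...,2]>60);m=cv2.connectedComponentsWithStats(m.astype(np.uint8));i=1+np.argmax(m[2][1:,4])
    c=m[3][i]+[int(U)-8,int(V)-7];q=at(d,*c,.247)[:2]
    ys,xs=np.where(m[1]==i);ang=cv2.minAreaRect(np.c_[xs,ys].astype(np.float32))
    print(k,c.round(1),m[2][i,4],'rack-frame offset mm',(R.T@(q-seats[k])*1000).round(1),ang[1:])
b=cv2.resize(d['img'][130:260,225:465],(720,390),interpolation=cv2.INTER_CUBIC)[:320]
df=np.abs(b.astype(int)-old[:320])
for n,sl in(('LO',np.s_[190:290,30:130]),('RO',np.s_[160:240,410:500])):print(n,df[sl].mean())
print('ref',df[0:90,300:400].mean(),df[250:300,150:400].mean())
E
```

```text
LO [245. 208.] 46 rack-frame offset mm [-7.   9.2] ((8.875203132629395, 5.269651889801025), 33.690067291259766)
LI [280.2 200.9] 43 rack-frame offset mm [2.9 2.7] ((5.0, 8.0), 90.0)
RI [346.9 195.2] 45 rack-frame offset mm [ 1.8 -0.6] ((5.0, 8.0), 90.0)
RO [383.5 190.7] 86 rack-frame offset mm [  4.8 -11.5] ((9.0, 12.0), 90.0)
LO 1.6219333333333332
RO 1.9543055555555555
ref 1.4254814814814816 1.4936266666666667
```

```bash
python3 - <<'E'
from h import *
d=cam('top')
for u,v in((612,258),(617,259)):
    q=at(d,225+u/3,130+v/3,.124)[:2]-[.5540,-.2345];print(q,-np.arctan2(q[1],q[0])+.0735)
im=d['img'][195:235,395:450].astype(int);m=(im.min(2)>150);ys,xs=np.where(m);print(len(xs),xs.mean()+395 if len(xs) else 0,ys.mean()+195 if len(xs) else 0)
s=cam('scene')
# bar ends px in scene crop: left (237,403) right (615,373); scale 682/280, origin (140,155)
k=682/280
for u,v,y in((237,403,-.19),(615,373,.19)):
    U,V=140+u/k,155+v/k
    X=lambda z:np.array([.5671+.062*.9973-.0735*y,.0765+.062*.0735+y,z])
    print(U,V,[(z,px(s,X(z)).round(1).tolist()) for z in(.17,.19,.20,.21,.22,.23)])
E
```

```text
[-0.0088484  -0.01892223] 2.0817054281139766
[-0.00989562 -0.02370059] 2.0398199022170895
0 0 0
237.30205278592376 320.4545454545455 [(0.17, [241.9, 205.9]), (0.19, [241.2, 199.4]), (0.2, [240.8, 196.0]), (0.21, [240.4, 192.7]), (0.22, [240.0, 189.3]), (0.23, [239.6, 185.8])]
392.4926686217009 308.13782991202345 [(0.17, [388.5, 190.0]), (0.19, [389.3, 183.7]), (0.2, [389.8, 180.5]), (0.21, [390.2, 177.3]), (0.22, [390.6, 174.0]), (0.23, [391.1, 170.7])]
```

```bash
python3 -c "
from plant import job;print(job.job_done())"
```

```text
the job is handed in; nothing more can be done
None
```

The job is handed in: all four tins hang one to a hook, hung left and right by turns. The bar is wound up four clicks (knob measured at about 2.06 rad against 2.09), close to level and held by the pawl. I did not touch the bottle, bowl or canister. The left outer tin has turned on its hook and sits about 7 mm nearer the tip, hanging still.

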